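# Return the sheet blanks to the stock rack

## Task

Put every sheet-metal blank from the lane tray away in the stock rack, each in the slot whose marker strip has its own colour, lying flat and pushed in until it is fully home against the back. The lanes leave no room for fingers beside a sheet, so push it out over the open front edge of the tray until it overhangs, take it there and slide it edgewise into its slot. Drop no sheet off the bench, and leave the loupe, punch and tweezers where they lie; if the rack gets knocked aside meanwhile, load it where it then stands.

Things in the scene. Friction and masses are not known exactly. Their poses are not given: they have to be found in the camera images.
- brass_mid (a point): Centre of the yellow brass sheet blank: a flat rigid rectangle 100 (its x) x 50 (its y) x 5 mm (its z), 150 g, lying flat in one of the tray's lanes with its long side along the lane. Either end may go first. In some runs this sheet is absent.
- slot_brass (a point): Mouth of the rack's left (+y) slot, for the yellow brass sheet (strip of that colour above it): middle of the mouth's lower edge, on the slot's floor 46 mm above the bench. x points into the slot, y left, z up. The slot is level, 58 mm wide, 14 high, 95 deep to the solid back: a sheet fully home sticks out 5 mm, its centre 45 mm inside the mouth.
- copper_mid (a point): Centre of the reddish copper sheet blank: a flat rigid rectangle 100 (its x) x 50 (its y) x 5 mm (its z), 150 g, lying flat in one of the tray's lanes with its long side along the lane. Either end may go first. In some runs this sheet is absent.
- slot_copper (a point): Mouth of the rack's middle slot, for the reddish copper sheet (strip of that colour above it): middle of the mouth's lower edge, on the slot's floor 46 mm above the bench. x points into the slot, y left, z up. The slot is level, 58 mm wide, 14 high, 95 deep to the solid back: a sheet fully home sticks out 5 mm, its centre 45 mm inside the mouth.
- silver_mid (a point): Centre of the silver-grey sheet blank: a flat rigid rectangle 100 (its x) x 50 (its y) x 5 mm (its z), 150 g, lying flat in one of the tray's lanes with its long side along the lane. Either end may go first. In some runs this sheet is absent.
- slot_silver (a point): Mouth of the rack's right (-y) slot, for the silver-grey sheet (strip of that colour above it): middle of the mouth's lower edge, on the slot's floor 46 mm above the bench. x points into the slot, y left, z up. The slot is level, 58 mm wide, 14 high, 95 deep to the solid back: a sheet fully home sticks out 5 mm, its centre 45 mm inside the mouth.
- rack: Wooden stock rack 102 (x) x 202 (y) x 66 mm high, 1.8 kg, standing loose on the bench (pushed harder than about 6 N it slides); origin at the centre of its underside, x from mouths to back. Three slots side by side, 65 mm apart, mouths to -x, under two dark bars 24 mm deep at front and back, open on top between; the front bar has a brass, a copper and a silver-grey strip, one over each slot.
- tray_front (a point): Middle of the front edge of the fixed wooden lane tray, on its board's surface, 35 mm above the bench. Board 150 (x) x 200 mm (y); x points from front to back, y left. Ribs 8 mm wide and high make three lanes 56 mm wide, centres at y = -64, 0, +64 mm, open at front and back. In its lane a sheet has 3 mm either side; it tips off once it overhangs the front by half its length (50 mm).
- loupe: Black eye loupe, a cup 30 mm across and 31 mm high, at the back of the bench; a bystander, to be left alone; origin at the centre of its underside.
- punch: Steel doming punch 12 x 64 x 12 mm, lying on the right; a bystander, to be left alone; origin at the centre of its underside.
- tweezers: Steel tweezers 13 x 120 x 8 mm, lying on the right; a bystander, to be left alone; origin at the centre of its underside.

How it is judged:
By the outcome, as a careful person would: the job done as asked, in the order asked, and still so for the second after the job is handed in, with the robot touching nothing.
Of brass_sheet, copper_sheet, silver_sheet only 2 to 3 are there at a start; the rules pass over those that are not, and their reading is None.
At some moment in a run one of rack may be knocked a few centimetres aside while the robot is not near it.
It also fails if it takes over 210 s, if anything falls off the work surface, if the arm or the gripper's body presses on something with over 40 N, if the wrist force passes 120 N, or if a joint passes its speed limit or range.

## Robot

A 7-joint arm with a two-finger parallel gripper is mounted at the origin on a cart in front of the work surface, level with it; the furniture and walls round the work are solid. World frame = base frame: x ahead of the robot, y to its left, z up, the work surface at z = 0. Lengths are in mm, angles in rad, forces in N, time in s.
With the tool pointing down it reaches from about 400 to 875 mm from the base axis. Payload 6.5 kg.
Tool frame: the origin (TCP) lies midway between the tips of the shut fingers; the grasp point (between the pads) lies 19 mm behind it; z points along the fingers, y is the line along which they close (so a half turn about z gives the same grasp; the last joint's range is limited). The gripper opens to 85 mm and grips with 20 to 120 N. Pads are 22 mm wide; open, the fingers measure 114 mm over their backs; the gripper's body (76 mm by 85 mm) begins 54 mm behind the grasp point. The pads swing forward as they close: fully open they stand 13 mm farther back than shut.
Start: joints at [1.156, 0.536, -0.004, 1.538, 0.003, 1.067, -0.071], TCP at [222.146, -610.853, 231.29] pointing down, gripper open.
Joint ranges: [-2.7, 2.7], [-0.37, 2.16], [-1.27, 1.26], [0.24, 2.4], [-1.31, 4.45], [0.19, 1.91], [-2.76, 2.76]. Speed limits (rad/s): [2.39, 2.39, 3.14, 3.14, 3.14, 3.14, 3.14].

## Interface

Orientations are given as [roll, pitch, yaw] about the fixed x, y, z axes, in that order (R = Rz(yaw) Ry(pitch) Rx(roll)).
In Python, from workcell import r, viewer, sign_off gives the robot as it stands.
- The arm moves only by the shell command python3 -m handwheel 'ROWS' [OPENING]. ROWS is JSON, a list of rows, each an object of numbers: "dx", "dy", "dz": the shift along the tool's x, y, z in m; "spin": the turn about the tool's z in degrees. A call has 1 to 8 rows; each row is the pose to reach, as a shift and turn from the pose commanded when the call began, along the tool's axes at that moment; what a row does not reach only later rows make up. A row lasts 1/8 s, in which the tool goes at most 62.5 mm and 10.7 degrees, less where a joint would pass 70% of its speed; a pose out of reach is approached as far as the arm can. A call with a gripper value outside its range is refused whole. OPENING is the finger opening in m, from 0 to 0.0854, set as the call begins (- or left out, the last holds). The fingers move at their own pace and stop on an object; the grip force is fixed at half the most. Time passes only in rows, so rows that repeat a pose let the fingers close. It gives the time, the measured TCP pose, the force, the opening and the grip force at its end, in the units of the state.
- r.sense(): the state, without advancing time (a new reading comes with each control period).
- viewer.capture(name): name is "scene" or "top" or "wrist"; returns the picture (480x640x3 uint8, red, green, blue); there is no depth.
- viewer.calibration(name): a dict with "camera_matrix" (3x3 intrinsics, pixels), "camera_from_world" (4x4, takes a point from world to camera coordinates). Camera axes: x right, y down, z forward; pixel columns grow to the right and rows downward; lengths in mm; the calibration is good to about 2 mm. A picture is of the moment at which its call begins: read the wrist's pose just before it. calibration takes no time and is no camera call; for the wrist camera it gives the pose at the moment of the call.
- sign_off(): hands the job in; it is judged then, once.
The state is a dict: "time": time; "joint_pos": joint angles; "qd": joint speeds; "joint_torque": joint torques, N m; "ee_pos": TCP position; "tcp_rot": TCP orientation; "contact_force": force on the tool from outside, world axes, zero at the start; "ft_torque": the same for the moment, N m; "gripper_width": finger opening in mm; "grasp_force": force on a finger pad.
Only numpy, scipy, OpenCV 4.12 (cv2) and the standard library are available. Lean on these libraries where they do the work, as an engineer would, in place of code of your own. Each camera call takes 0.05 s, during which the arm holds its last target. There are 200 camera calls.

## Working session

There is one attempt and no reset: what is moved stays moved. The work goes in short steps, Python scripts to look and compute and a shell command to move; the robot and the scene stay as the last step left them, time stands still between calls to the robot, and variables do not carry over. Pictures are saved under pics/ and viewed, at most 14 in all, crops included, and the job is handed in when it is done.

```bash
mkdir -p pics; ls
python3 - <<'E'
from workcell import r, viewer
import cv2,numpy as np
s=r.sense();print({k:np.round(v,3).tolist() for k,v in s.items()})
for n in("top","scene"):
    cv2.imwrite(f"pics/{n}0.png",viewer.capture(n)[:,:,::-1]);c=viewer.calibration(n);print(np.round(c["camera_matrix"],1).tolist(),np.round(c["camera_from_world"],3).tolist())
E
```

```text
pics
{'time': 0.0, 'joint_pos': [1.156, 0.537, -0.004, 1.539, 0.003, 1.067, -0.071], 'qd': [0.0, 0.002, 0.001, -0.001, -0.0, -0.001, -0.001], 'joint_torque': [0.001, -58.341, 1.049, -25.91, 0.012, 0.01, -0.0], 'ee_pos': [221.929, -610.272, 230.391], 'tcp_rot': [-3.14, 0.0, 0.349], 'contact_force': [-0.175, -0.195, -0.919], 'ft_torque': [0.015, 0.025, -0.047], 'grasp_force': 0.0, 'gripper_width': 85.361}
[[500.8, 0.0, 325.6], [0.0, 500.8, 244.1], [0.0, 0.0, 1.0]] [[-0.092, -0.996, -0.003, -14.122], [-0.973, 0.09, -0.215, 545.713], [0.214, -0.017, -0.977, 1145.359], [0.0, 0.0, 0.0, 1.0]]
[[539.7, 0.0, 321.3], [0.0, 539.7, 242.0], [0.0, 0.0, 1.0]] [[0.601, -0.799, -0.013, -369.971], [-0.348, -0.248, -0.904, 242.962], [0.719, 0.548, -0.427, 774.096], [0.0, 0.0, 0.0, 1.0]]
```

View pics/top0.png

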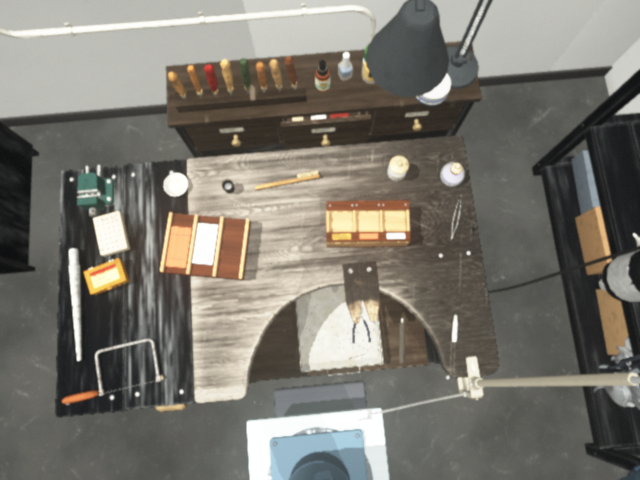

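View pics/scene0.png

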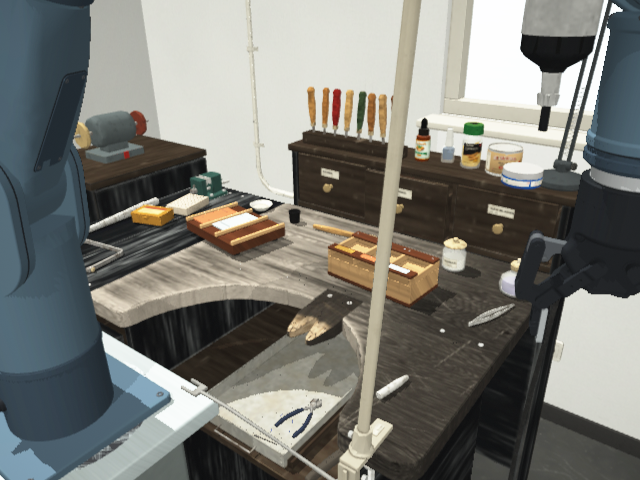

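The top view shows the tray at about (205,246), with an orange/copper sheet in the left lane, a silver sheet in the middle lane and the right lane apparently empty. The rack is at (368,222) with its mouths facing down. I'll zoom in on both.

```bash
cat > h.py <<'E'
import numpy as np,cv2
from workcell import r,viewer
def ray(n,uv,z,cal=None):
    c=cal or viewer.calibration(n);K=np.array(c["camera_matrix"]);T=np.array(c["camera_from_world"]);R=T[:3,:3];o=-R.T@T[:3,3]
    d=R.T@np.linalg.solve(K,[uv[0],uv[1],1]);return o+d*(z-o[2])/d[2]
def proj(p,cal):
    K=np.array(cal["camera_matrix"]);T=np.array(cal["camera_from_world"]);q=K@(T[:3,:3]@np.array(p)+T[:3,3]);return q[:2]/q[2]
E
python3 - <<'E'
import cv2,numpy as np
from h import *
a=cv2.imread("pics/top0.png")
A=cv2.resize(a[200:290,150:260],None,fx=5,fy=5,interpolation=2)
B=cv2.resize(a[190:260,315:425],None,fx=5,fy=5,interpolation=2)
w=np.zeros((450+350,550,3),np.uint8);w[:450]=A;w[450:]=B
cv2.imwrite("pics/z0.png",cv2.resize(w,None,fx=.75,fy=.75))
for n,uv,z in[("silver",(203,243),40),("left",(178,243),40),("rack",(368,222),66)]:print(n,ray("top",uv,z).round())
E
```

```text
silver [577. 234.  40.]
left [583. 295.  40.]
rack [ 586. -171.   66.]
```

View pics/z0.png

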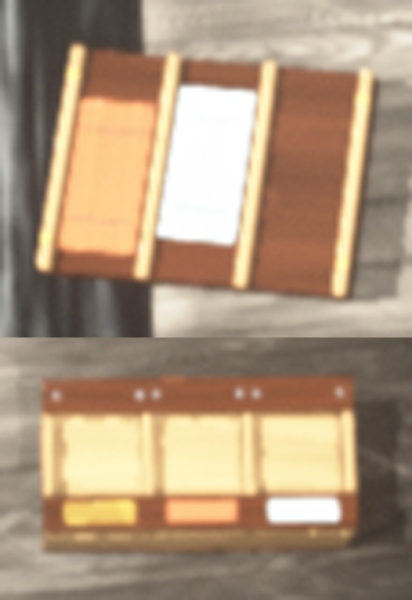

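Copper is in the left lane, silver in the middle and the right lane is empty, so brass is absent. The crop also gives the rib ends, sheet corners and rack corners, which I'll convert to positions.

Run:
```python
from h import *
P=lambda L,z,oy:np.array([ray("top",(150+x/3.75,200+y/3.75) if oy==0 else (315+x/3.75,190+(y-337.5)/3.75),z)[:2] for x,y in L])
f=P([(44,268),(143,276),(241,285),(341,295)],43,0);b=P([(78,47),(172,57),(269,64),(366,72)],43,0)
print("front",f.round(),"back",b.round(),"len",np.linalg.norm(b-f,axis=1).round(),"wid",np.linalg.norm(f[0]-f[3]).round())
d=(b-f).mean(0);print("tray front",f.mean(0).round(),"yaw",np.degrees(np.arctan2(d[1],d[0])).round(1))
for n,L in[("copper",[(77,97),(155,101),(138,255),(60,249)]),("silver",[(180,86),(256,92),(236,245),(158,238)])]:
    q=P(L,40,0);d=q[0]+q[1]-q[2]-q[3];print(n,q.mean(0).round(),np.degrees(np.arctan2(d[1],d[0])).round(1),np.linalg.norm(d)/2)
q=P([(43,379),(353,379),(355,530),(43,530)],66,1);d=q[0]+q[1]-q[2]-q[3];e=q[0]+q[3]-q[1]-q[2]
print("rack",q.mean(0).round(),np.degrees(np.arctan2(d[1],d[0])).round(1),np.degrees(np.arctan2(-e[0],e[1])).round(1),np.linalg.norm(d)/2,np.linalg.norm(e)/2)
print("strips",P([(99,512),(201,512),(303,512)],66,1).round())
c=viewer.calibration("wrist");T=np.array(c["camera_from_world"]);print("wristcam", (-T[:3,:3].T@T[:3,3]).round(), T[:3,:3].round(2).tolist())
```

```text
front [[515. 335.]
 [504. 272.]
 [492. 209.]
 [480. 146.]] back [[661. 310.]
 [648. 248.]
 [637. 185.]
 [626. 121.]] len [148. 146. 147. 148.] wid 193.0
tray front [498. 241.] yaw -9.7
copper [573. 294.] -7.9 102.07413927619169
silver [574. 228.] -10.0 102.21085099402114
rack [ 588. -171.] -5.9 -5.3 100.59241705836725 200.25424169708273
strips [[ 556. -104.]
 [ 550. -169.]
 [ 544. -233.]]
wristcam [ 300. -583.  372.] [[0.34, -0.94, -0.0], [-0.89, -0.32, 0.32], [-0.31, -0.11, -0.95]]
```

Run:
```python
from h import *
ct=viewer.calibration("top");cs=viewer.calibration("scene")
for n,p in[("tcp",(222,-610,230)),("base",(0,0,0)),("base400",(0,0,400))]:print(n,proj(p,ct).round(),proj(p,cs).round())
print("clamp",ray("top",(472,378),0).round(),ray("scene",(360,440),0).round(),ray("scene",(400,100),600).round())
for uv in [(480,383),(540,382),(600,380)]: print(uv,[ray("top",uv,z).round().tolist() for z in (0,300,600)])
for uv in [(362,440),(385,250),(408,20)]: print(uv,[ray("scene",uv,z).round().tolist() for z in (0,300,600)])
for n in("top","scene"):
  c=viewer.calibration(n);T=np.array(c["camera_from_world"]);print(n,(-T[:3,:3].T@T[:3,3]).round())
```

```text
tcp [619. 359.] [588. 359.]
base [319. 483.] [ 63. 411.]
base400 [316. 549.] [-14. 136.]
clamp [ 197. -383.    0.] [ 206. -372.    0.] [-505. -801.  600.]
(480, 383) [[184.0, -400.0, 0.0], [209.0, -314.0, 300.0], [233.0, -227.0, 600.0]]
(540, 382) [[173.0, -542.0, 0.0], [200.0, -421.0, 300.0], [227.0, -300.0, 600.0]]
(600, 380) [[165.0, -685.0, 0.0], [194.0, -530.0, 300.0], [223.0, -374.0, 600.0]]
(362, 440) [[207.0, -375.0, 0.0], [-44.0, -531.0, 300.0], [-295.0, -688.0, 600.0]]
(385, 250) [[719.0, -104.0, 0.0], [186.0, -410.0, 300.0], [-346.0, -715.0, 600.0]]
(408, 20) [[8852.0, 4288.0, 0.0], [3848.0, 1568.0, 300.0], [-1156.0, -1152.0, 600.0]]
top [ 284.  -44. 1236.]
scene [-250. -660.  546.]
```

Run:
```python
from h import *
w=viewer.capture("wrist")[:,:,::-1]
a=cv2.imread("pics/top0.png")[240:480,240:640];b=cv2.imread("pics/scene0.png")[0:480,320:640]
o=np.zeros((600,800,3),np.uint8)
o[:240,:400]=a;o[:480,400:720]=b;o[300:600,:400]=cv2.resize(w,(400,300));cv2.imwrite("pics/c1.png",o)
```

```text
(no output)
```

View pics/c1.png

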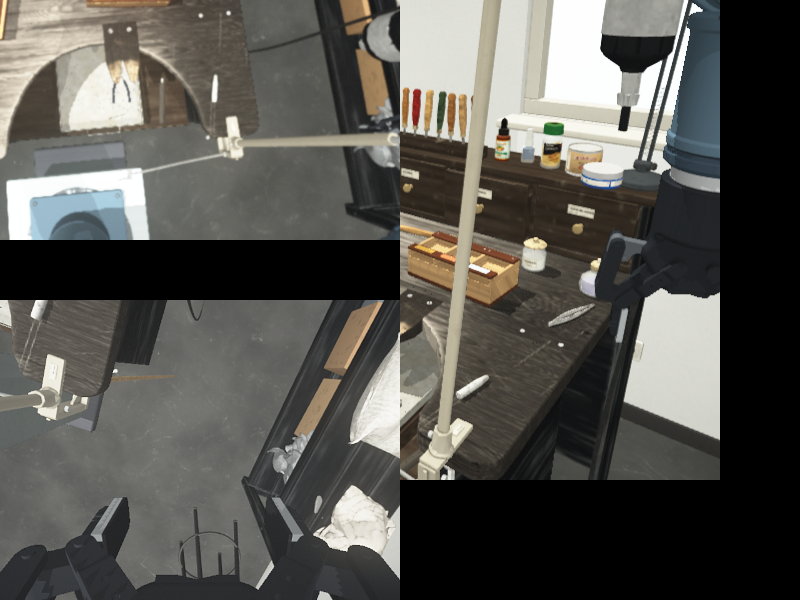

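The wrist view shows the bench's right end and the clamp. A tan pole stands at about (197,-385), between the arm and the work, and a drill hangs at scene (543,60). I need the pole's height before crossing, so I'll triangulate both.

Run:
```python
from h import *
def rd(n,uv):
    c=viewer.calibration(n);K=np.array(c["camera_matrix"]);T=np.array(c["camera_from_world"]);R=T[:3,:3]
    d=R.T@np.linalg.solve(K,[uv[0],uv[1],1]);return -R.T@T[:3,3],d/np.linalg.norm(d)
def tri(A,B):
    (o,d),(p,e)=rd(*A),rd(*B);M=np.c_[d,-e];s=np.linalg.lstsq(M,p-o,rcond=None)[0];return ((o+d*s[0]+p+e*s[1])/2).round(),np.linalg.norm(o+d*s[0]-p-e*s[1]).round()
for a,b in [((620,275),(543,30)),((610,270),(543,125)),((635,280),(558,10)),((600,265),(543,125))]:print("drill",tri(("top",a),("scene",b)))
for z in (0,200,400,550,650,700,800,900): print(z,proj((197,-385,z),viewer.calibration("top")).round(),proj((197,-385,z),viewer.calibration("scene")).round(),proj((197,-385,z),viewer.calibration("wrist")).round())
for u in (500,639):
  col=cv2.imread("pics/top0.png")[360:400,u];print(u,[360+i for i in range(40) if col[i].min()>150])
```

```text
drill (array([ 358., -485.,  503.]), np.float64(0.0))
drill (array([ 372., -509.,  413.]), np.float64(28.0))
drill (array([ 348., -497.,  521.]), np.float64(5.0))
drill (array([ 384., -502.,  407.]), np.float64(20.0))
0 [473. 378.] [364. 448.] [ 83. 142.]
200 [501. 383.] [368. 319.] [-171.  177.]
400 [544. 390.] [373. 149.] [5499. -602.]
550 [592. 398.] [378. -19.] [848.  37.]
650 [639. 405.] [ 382. -160.] [649.  65.]
700 [668. 410.] [ 384. -241.] [596.  72.]
800 [749. 423.] [ 390. -432.] [529.  81.]
900 [880. 445.] [ 396. -675.] [488.  87.]
500 [384]
639 [379, 380, 381, 382]
```

Run:
```python
from h import *
def plane(n,a,b):
    c=viewer.calibration(n);K=np.array(c["camera_matrix"]);T=np.array(c["camera_from_world"]);R=T[:3,:3];o=-R.T@T[:3,3]
    d=[R.T@np.linalg.solve(K,[*p,1]) for p in(a,b)];N=np.cross(*d);N/=np.linalg.norm(N);return N,N@o
N1,k1=plane("top",(485,383),(639,380.5));N2,k2=plane("scene",(364,430),(411,0))
for z in(0,100,300,500,600,700,800,900):
    xy=np.linalg.solve(np.array([N1[:2],N2[:2]]),[k1-N1[2]*z,k2-N2[2]*z]);p=(*xy,z);print(z,xy.round(),proj(p,viewer.calibration("top")).round(),proj(p,viewer.calibration("scene")).round())
```

```text
0 [ 185. -388.] [475. 383.] [361. 455.]
100 [ 191. -392.] [490. 383.] [368. 393.]
300 [ 202. -400.] [528. 382.] [385. 242.]
500 [ 213. -408.] [587. 381.] [406.  41.]
600 [ 219. -411.] [631. 381.] [420. -87.]
700 [ 224. -415.] [691. 380.] [ 437. -240.]
800 [ 230. -419.] [778. 378.] [ 458. -428.]
900 [ 236. -423.] [918. 376.] [ 483. -662.]
```

The pole is taller than 615 mm and stands at r≈460. I'll cross inside it by folding the arm to r≈360 with the camera turned inward. First step is to back away from the pole and spin.

```bash
python3 -m handwheel '[{"dx":-0.014,"dy":-0.022,"spin":-9},{"dx":-0.027,"dy":-0.044,"spin":-18},{"dx":-0.04,"dy":-0.066,"spin":-27},{"dx":-0.054,"dy":-0.089,"spin":-36},{"dx":-0.067,"dy":-0.111,"spin":-45},{"dx":-0.081,"dy":-0.133,"spin":-54},{"dx":-0.094,"dy":-0.155,"spin":-62},{"dx":-0.108,"dy":-0.178,"spin":-70}]'; python3 -c "
from h import *
s=r.sense();print(np.round(s['joint_pos'],3),s['ee_pos'],s['tcp_rot'])"
```

```text
[ 1.156  0.537 -0.004  1.539  0.003  1.067 -0.071] [ 221.95232049 -610.40450337  230.58335136] [-3.14021975e+00  1.15391731e-04  3.48839379e-01]schema error: expected keys dx, dy, dz, spin
```

```bash
python3 -m handwheel '[{"dx":-0.014,"dy":-0.022,"dz":0,"spin":-9},{"dx":-0.027,"dy":-0.044,"dz":0,"spin":-18},{"dx":-0.04,"dy":-0.066,"dz":0,"spin":-27},{"dx":-0.054,"dy":-0.089,"dz":0,"spin":-36},{"dx":-0.067,"dy":-0.111,"dz":0,"spin":-45},{"dx":-0.081,"dy":-0.133,"dz":0,"spin":-54},{"dx":-0.094,"dy":-0.155,"dz":0,"spin":-62},{"dx":-0.108,"dy":-0.178,"dz":0,"spin":-70}]'; python3 -c "
from h import *
s=r.sense();print(np.round(s['joint_pos'],3),s['ee_pos'],s['tcp_rot'])"
```

```text
time: 1.15
ee_pos: [59.2, -479.8, 231.1]
tcp_rot: [-3.141, -0.0, 1.575]
contact_force: [-0.8, 0.1, -0.6]
gripper_width: 85.2
grasp_force: 0.0
[ 1.561  0.266 -0.241  1.956  0.078  0.929  1.285] [  59.16311573 -479.77068881  231.13428153] [-3.14147117e+00 -3.02585640e-04  1.57527408e+00]
```

```bash
python3 -m handwheel '[{"dx":0.025,"dy":-0.005,"dz":0,"spin":0},{"dx":0.05,"dy":-0.01,"dz":0,"spin":0},{"dx":0.075,"dy":-0.015,"dz":0,"spin":0},{"dx":0.1,"dy":-0.02,"dz":0,"spin":0},{"dx":0.12,"dy":-0.03,"dz":0,"spin":0},{"dx":0.12,"dy":-0.03,"dz":0,"spin":0},{"dx":0.12,"dy":-0.03,"dz":0,"spin":0}]'; python3 -c "
from h import *
s=r.sense();print(np.round(s['joint_pos'],3),s['ee_pos'],s['tcp_rot'])"
```

```text
time: 2.02
ee_pos: [30.1, -361.3, 231.5]
tcp_rot: [3.141, 0.001, 1.571]
contact_force: [-0.2, -1.2, 0.1]
gripper_width: 85.7
grasp_force: 0.0
[ 1.61   0.045 -0.252  2.22   0.015  0.876  1.349] [  30.12814563 -361.32130977  231.52567836] [3.14134443e+00 1.05578429e-03 1.57054732e+00]
```

```bash
python3 -m handwheel '[{"dx":0.03,"dy":0.02,"dz":0,"spin":-5},{"dx":0.041,"dy":0.055,"dz":0,"spin":-12},{"dx":0.041,"dy":0.055,"dz":0,"spin":-15},{"dx":0.041,"dy":0.055,"dz":0,"spin":-15}]'; python3 -c "
from h import *
s=r.sense();print(np.round(s['joint_pos'],3),s['ee_pos'],s['tcp_rot'])"
```

```text
time: 2.52
ee_pos: [85.5, -320.1, 231.4]
tcp_rot: [3.141, 0.0, 1.833]
contact_force: [0.5, -0.1, -0.1]
gripper_width: 85.3
grasp_force: 0.0
[ 1.525 -0.012 -0.345  2.278 -0.005  0.874  1.447] [  85.51736235 -320.12599652  231.39903369] [3.14132927e+00 4.29134687e-04 1.83298010e+00]
```

```bash
python3 -m handwheel '[{"dx":0.003,"dy":0.037,"dz":0,"spin":-8},{"dx":0.009,"dy":0.075,"dz":0,"spin":-15},{"dx":0.019,"dy":0.108,"dz":0,"spin":-22},{"dx":0.031,"dy":0.14,"dz":0,"spin":-28},{"dx":0.045,"dy":0.167,"dz":0,"spin":-33},{"dx":0.06,"dy":0.19,"dz":0,"spin":-36},{"dx":0.06,"dy":0.19,"dz":0,"spin":-36}]'; python3 -c "
from h import *
s=r.sense();print(np.round(s['joint_pos'],3),s['ee_pos'],s['tcp_rot'])"
```

```text
time: 3.4
ee_pos: [254.1, -211.9, 231.4]
tcp_rot: [3.141, 0.001, 2.462]
contact_force: [0.4, -0.8, 0.3]
gripper_width: 85.6
grasp_force: 0.0
[ 1.225e+00  2.000e-03 -6.510e-01  2.265e+00  1.000e-03  8.740e-01
  1.465e+00] [ 254.14038933 -211.90051514  231.44250944] [3.14096717e+00 5.57894515e-04 2.46246861e+00]
```

```bash
python3 -m handwheel '[{"dx":0.003,"dy":0.033,"dz":0,"spin":-4},{"dx":0.005,"dy":0.066,"dz":0,"spin":-8},{"dx":0.008,"dy":0.1,"dz":0,"spin":-12},{"dx":0.01,"dy":0.13,"dz":0,"spin":-16},{"dx":0.012,"dy":0.165,"dz":0,"spin":-20},{"dx":0.015,"dy":0.2,"dz":0,"spin":-24},{"dx":0.019,"dy":0.23,"dz":0,"spin":-29},{"dx":0.019,"dy":0.257,"dz":0,"spin":-29}]'; python3 -c "
from h import *
s=r.sense();print(np.round(s['joint_pos'],3),s['ee_pos'],s['tcp_rot'])"
```

```text
time: 4.4
ee_pos: [400.6, -1.1, 231.1]
tcp_rot: [-3.142, -0.0, 2.965]
contact_force: [0.2, -0.3, -0.1]
gripper_width: 85.3
grasp_force: 0.0
[ 0.765  0.214 -0.958  2.112  0.221  0.917  1.076] [400.6051885   -1.14477762 231.12536018] [-3.14156982e+00 -2.33145434e-04  2.96454640e+00]
```

```bash
python3 -m handwheel '[{"dx":-0.013,"dy":0.033,"dz":0,"spin":0},{"dx":-0.026,"dy":0.066,"dz":0,"spin":0},{"dx":-0.04,"dy":0.1,"dz":0,"spin":0},{"dx":-0.053,"dy":0.133,"dz":0,"spin":0},{"dx":-0.066,"dy":0.166,"dz":0,"spin":0},{"dx":-0.08,"dy":0.2,"dz":0,"spin":0},{"dx":-0.093,"dy":0.23,"dz":0,"spin":0},{"dx":-0.106,"dy":0.262,"dz":0,"spin":0}]' 0; python3 -c "
from h import *
s=r.sense();print(np.round(s['joint_pos'],3),s['ee_pos'],s['tcp_rot'])
import pickle
w=viewer.capture('wrist');pickle.dump(viewer.calibration('wrist'),open('w1.pkl','wb'));cv2.imwrite('pics/w1.png',w[:,:,::-1])"
```

```text
time: 5.4
ee_pos: [551.5, 237.6, 230.3]
tcp_rot: [-3.14, -0.0, 2.963]
contact_force: [0.8, 0.3, 0.1]
gripper_width: -0.3
grasp_force: 0.0
[ 0.108  0.599 -0.849  1.639  0.488  1.13   0.523] [551.47321003 237.642486   230.31938649] [-3.14001923e+00 -4.35367971e-04  2.96266858e+00]
```

View pics/w1.png

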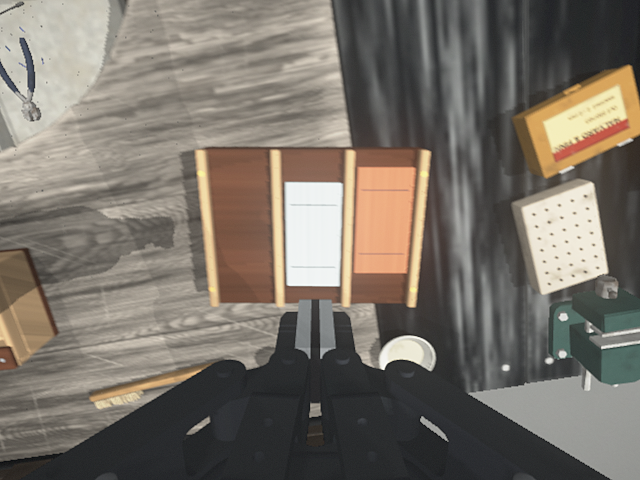

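The wrist view looks from the robot's side, with the tray front at the top (row 149). Silver spans (284,182)–(342,286) and copper (355,167)–(414,274); the ribs run between (202,150) and (425,150).

Run:
```python
from h import *
import pickle
c=pickle.load(open('w1.pkl','rb'));P=lambda L,z:np.array([ray("",p,z,c)[:2] for p in L])
f=P([(202,150),(275,150),(349,150),(425,150)],43);b=P([(214,305),(280,305),(347,305),(412,305)],43)
d=(b-f).mean(0);print(f.round(),b.round(),np.linalg.norm(b-f,axis=1).round(),np.linalg.norm(f[3]-f[0]),"front",f.mean(0).round(1),np.degrees(np.arctan2(d[1],d[0])))
im=cv2.imread("pics/w1.png");h=cv2.cvtColor(im,cv2.COLOR_BGR2HSV)
M={"silver":cv2.inRange(h,(0,0,150),(179,40,255)),"copper":cv2.inRange(h,(3,90,190),(14,200,255))}
for n,box in[("silver",(279,160,348,298)),("copper",(350,155,420,298))]:
    m=np.zeros_like(M[n]);x0,y0,x1,y1=box;m[y0:y1,x0:x1]=M[n][y0:y1,x0:x1];m=cv2.morphologyEx(m,cv2.MORPH_OPEN,np.ones((7,7)))
    k=max(cv2.findContours(m,0,1)[0],key=cv2.contourArea).reshape(-1,2)
    q=P(cv2.boxPoints(cv2.minAreaRect(k)),40);rc=cv2.minAreaRect(q.astype(np.float32));print(n,np.round(rc[0],1),np.round(rc[1],1),rc[2])
```

```text
[[484. 158.]
 [494. 218.]
 [505. 280.]
 [517. 343.]] [[627. 130.]
 [639. 192.]
 [650. 256.]
 [661. 318.]] [147. 147. 147. 147.] 188.4815082227317 front [499.9 249.7] -9.997882302605163
silver [576.6 236.6] [ 54.7 100.2] 79.82259368896484
copper [574.7 303. ] [ 54.3 102.6] 79.82764434814453
```

```bash
cat >> h.py <<'E'
def sheets(n,im,cal,boxes):
    h=cv2.cvtColor(im,cv2.COLOR_RGB2HSV);out={}
    M={"silver":cv2.inRange(h,(0,0,150),(179,40,255)),"copper":cv2.inRange(h,(3,90,190),(14,200,255))}
    for k,(x0,y0,x1,y1) in boxes.items():
        m=np.zeros_like(M[k]);m[y0:y1,x0:x1]=M[k][y0:y1,x0:x1];m=cv2.morphologyEx(m,cv2.MORPH_OPEN,np.ones((3,3)))
        c=max(cv2.findContours(m,0,1)[0],key=cv2.contourArea).reshape(-1,2)
        q=np.array([ray(n,p,40,cal)[:2] for p in c],np.float32);out[k]=cv2.minAreaRect(q)
    return out
E
python3 - <<'E'
from h import *
for i in range(2):
    c=viewer.calibration("wrist");s=r.sense();w=viewer.capture("wrist")
print(s["ee_pos"].round(1) if hasattr(s["ee_pos"],"round") else s["ee_pos"]);cv2.imwrite("pics/w2.png",w[:,:,::-1])
print(sheets("wrist",w,c,{"silver":(279,150,348,298),"copper":(350,150,420,298)}))
t=viewer.capture("top");cv2.imwrite("pics/t2.png",t[:,:,::-1]);print(sheets("top",t,viewer.calibration("top"),{"silver":(185,215,225,270),"copper":(160,220,195,272)}))
# tip check: TCP projected in wrist and top
print("tcp in wrist",proj(s["ee_pos"],c))
E
```

```text
[551.3 240.8 230.6]
{'silver': ((573.5536499023438, 229.15428161621094), (50.239845275878906, 99.55135345458984), 79.34040832519531), 'copper': ((571.556640625, 293.791748046875), (49.4299430847168, 98.64984130859375), 79.83624267578125)}Traceback (most recent call last):
  File "<stdin>", line 6, in <module>
  File "h.py", line 13, in sheets
    c=max(cv2.findContours(m,0,1)[0],key=cv2.contourArea).reshape(-1,2)
      ~~~^^^^^^^^^^^^^^^^^^^^^^^^^^^^^^^^^^^^^^^^^^^^^^^^
ValueError: max() iterable argument is empty
```

Static readings agree with the top view and the sheets' true size: silver is at (573.5,229) and copper at (571.5,294), both at yaw −10°. Now I'll bring the shut fingers in behind the silver sheet.

```bash
python3 -m handwheel '[{"dx":-0.04,"dy":-0.004,"dz":0,"spin":0},{"dx":-0.08,"dy":-0.009,"dz":0,"spin":0},{"dx":-0.098,"dy":-0.009,"dz":0.03,"spin":0},{"dx":-0.098,"dy":-0.009,"dz":0.08,"spin":0},{"dx":-0.098,"dy":-0.009,"dz":0.13,"spin":0},{"dx":-0.098,"dy":-0.009,"dz":0.165,"spin":0},{"dx":-0.098,"dy":-0.009,"dz":0.185,"spin":0},{"dx":-0.098,"dy":-0.009,"dz":0.185,"spin":0}]'; python3 -c "
from h import *
viewer.capture('wrist');c=viewer.calibration('wrist');s=r.sense();w=viewer.capture('wrist');print(s['ee_pos'],s['joint_pos'],s['contact_force']);cv2.imwrite('pics/w3.png',w[:,:,::-1])"
```

```text
time: 6.6
ee_pos: [644.2, 211.4, 45.3]
tcp_rot: [-3.14, -0.002, 2.966]
contact_force: [0.2, -0.6, 0.6]
gripper_width: 0.2
grasp_force: 0.0
[645.1454155  212.30796124  46.84269747] [ 0.04971929  0.92153456 -0.69191719  1.52460733  0.67737443  0.94606726
  0.54080268] [-0.29110298 -0.39147677  0.68019616]
```

View pics/w3.png

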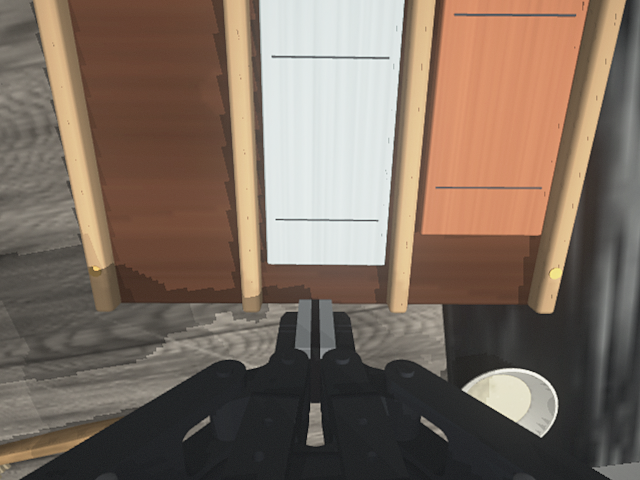

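The fingers are just behind the tray's back edge, about 3 mm right of the silver sheet's centre line (columns 316 and 326). I'll shift 3 mm, lower, and push the first part.

```bash
python3 -m handwheel '[{"dx":0,"dy":0.003,"dz":0.005,"spin":0},{"dx":0,"dy":0.003,"dz":0.009,"spin":0},{"dx":0.01,"dy":0.003,"dz":0.009,"spin":0},{"dx":0.02,"dy":0.003,"dz":0.009,"spin":0},{"dx":0.03,"dy":0.003,"dz":0.009,"spin":0},{"dx":0.042,"dy":0.003,"dz":0.009,"spin":0},{"dx":0.054,"dy":0.003,"dz":0.009,"spin":0},{"dx":0.06,"dy":0.003,"dz":0.009,"spin":0}]'
python3 - <<'E'
from h import *
viewer.capture('wrist');c=viewer.calibration('wrist');s=r.sense();w=viewer.capture('wrist');print(s['ee_pos'],s['contact_force']);cv2.imwrite('pics/w4.png',w[:,:,::-1])
t=viewer.capture('top')[200:290,150:260,::-1];cv2.imwrite('pics/z4.png',np.hstack([cv2.resize(t,(440,360),interpolation=2),cv2.resize(w[:,:,::-1],(360,360))]))
E
```

```text
time: 7.7
ee_pos: [585.4, 226.6, 37.5]
tcp_rot: [3.142, 0.0, 2.968]
contact_force: [2.5, -0.2, 1.4]
gripper_width: 0.3
grasp_force: 0.5
[584.82360489 226.78246707  37.40806689] [-0.12608014 -0.03545367  1.64327584]
```

View pics/z4.png

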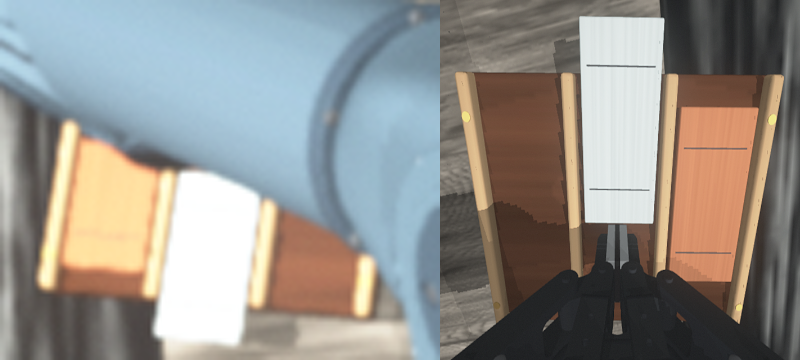

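Silver is being pushed and already overhangs (crop rows 17–75). I'll measure by how much.

Run:
```python
from h import *
c=viewer.calibration('wrist');u=np.array([.985,-.174])
a=ray('',(324,22),40,c);b=ray('',(325,296),40,c);f=ray('',(324,99),39,c)
print(a.round(),b.round(),f.round(),"len",(b-a)[:2]@u,"overhang",(f-a)[:2]@u)
im=cv2.imread('pics/w4.png');print([int(x) for x in np.where(np.abs(np.diff(im[5:320,300].astype(int),axis=0)).max(1)>40)[0]+5],[int(x) for x in np.where(np.abs(np.diff(im[60:140,[200]][:,0].astype(int),axis=0)).max(1)>25)[0]+60])
```

```text
[477. 248.  40.] [574. 232.  40.] [500. 244.  39.] len 98.23551696526665 overhang 23.285332739761547
[21, 22, 86, 88, 251, 252, 253, 296, 297, 298] [96, 97]
```

```bash
python3 -m handwheel '[{"dx":0.008,"dy":0,"dz":0,"spin":0},{"dx":0.016,"dy":0,"dz":0,"spin":0},{"dx":0.016,"dy":0,"dz":0,"spin":0},{"dx":0.012,"dy":0,"dz":0,"spin":0},{"dx":0.012,"dy":0,"dz":-0.04,"spin":0},{"dx":0.012,"dy":0,"dz":-0.09,"spin":0},{"dx":0.012,"dy":0,"dz":-0.09,"spin":0}]' && python3 -m handwheel '[{"dx":0.04,"dy":0.003,"dz":0,"spin":0},{"dx":0.08,"dy":0.003,"dz":0,"spin":0},{"dx":0.102,"dy":0.003,"dz":0,"spin":0},{"dx":0.102,"dy":0.003,"dz":0,"spin":0}]' 0.0854
python3 - <<'E'
from h import *
viewer.capture('wrist');c=viewer.calibration('wrist');s=r.sense();w=viewer.capture('wrist');print(s['ee_pos'],s['gripper_width'],proj((*s['ee_pos'][:2],40),c));cv2.imwrite('pics/w5.png',w[:,:,::-1])
E
```

```text
time: 8.72
ee_pos: [577.1, 230.0, 131.3]
tcp_rot: [3.137, 0.006, 2.966]
contact_force: [0.4, -0.4, -1.0]
gripper_width: -0.1
grasp_force: 0.0
time: 9.22
ee_pos: [473.1, 249.1, 126.7]
tcp_rot: [-3.14, -0.001, 2.969]
contact_force: [0.4, -0.4, 0.1]
gripper_width: 72.3
grasp_force: 0.0
[474.64800106 248.80438246 126.87758939] 79.00425473138091 [316.36353214 250.02110107]
```

View pics/w5.png

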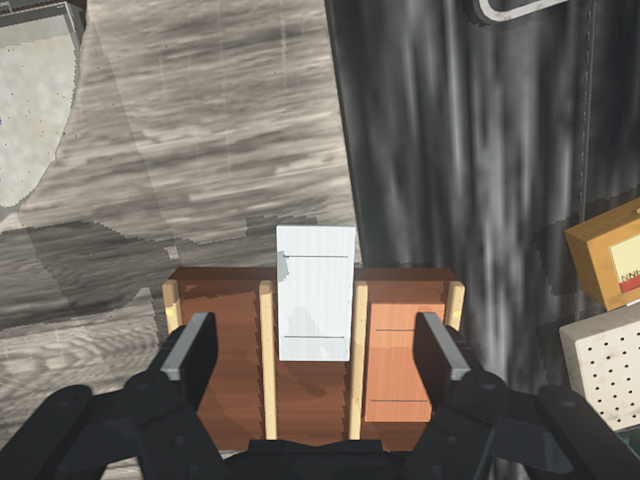

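Silver now overhangs, with its front edge at row 226 and the tray front at row 268. I'll measure the grip clearance before lowering.

Run:
```python
from h import *
c=viewer.calibration('wrist');u=np.array([.985,-.174]);l=np.array([.174,.985])
for n,p,z in[("front",(316,226),40),("tray",(270,268),35),("tray2",(362,268),35),("back",(313,360),40),("tcp",(316.4,250),40)]:
    q=ray('',p,z,c)[:2]-(498,241);print(n,(q@u).round(1),(q@l).round(1))
```

```text
front -39.5 3.4
tray -8.9 -27.1
tray2 -8.9 34.0
back 59.6 1.3
tcp -23.5 3.7
```

```bash
python3 -m handwheel '[{"dx":0.004,"dy":0,"dz":0.03,"spin":0},{"dx":0.004,"dy":0,"dz":0.07,"spin":0},{"dx":0.004,"dy":0,"dz":0.1,"spin":0},{"dx":0.004,"dy":0,"dz":0.112,"spin":0},{"dx":0.004,"dy":0,"dz":0.112,"spin":0}]' && python3 -m handwheel '[{"dx":0,"dy":0,"dz":0,"spin":0},{"dx":0,"dy":0,"dz":0,"spin":0},{"dx":0,"dy":0,"dz":0,"spin":0},{"dx":0,"dy":0,"dz":0,"spin":0},{"dx":0,"dy":0,"dz":0,"spin":0},{"dx":0,"dy":0,"dz":0,"spin":0}]' 0 && python3 -m handwheel '[{"dx":0,"dy":0,"dz":-0.01,"spin":0},{"dx":0,"dy":0,"dz":-0.02,"spin":0},{"dx":0,"dy":0,"dz":-0.03,"spin":0},{"dx":0,"dy":0,"dz":-0.06,"spin":0},{"dx":0,"dy":0,"dz":-0.1,"spin":0},{"dx":0,"dy":0,"dz":-0.1,"spin":0}]'
python3 - <<'E'
from h import *
viewer.capture('wrist');s=r.sense();w=viewer.capture('wrist');print(s['ee_pos'],s['joint_pos']);cv2.imwrite('pics/w6.png',w[:,:,::-1])
t=viewer.capture('top');cv2.imwrite('pics/t6.png',t[:,:,::-1]);o=np.hstack([cv2.resize(w[:,:,::-1],(400,300)),cv2.resize(t[190:260,315:425,::-1],(400,300))]);cv2.imwrite('pics/z6.png',o)
E
```

```text
time: 9.95
ee_pos: [470.9, 249.6, 14.9]
tcp_rot: [-3.141, -0.001, 2.966]
contact_force: [0.2, 0.3, 0.1]
gripper_width: 85.4
grasp_force: 0.0
time: 10.7
ee_pos: [471.2, 250.1, 16.0]
tcp_rot: [3.141, 0.001, 2.967]
contact_force: [-0.1, -0.5, 6.8]
gripper_width: 48.5
grasp_force: 61.1
time: 11.45
ee_pos: [472.2, 251.1, 118.3]
tcp_rot: [3.138, 0.004, 2.967]
contact_force: [0.4, -0.8, -1.6]
gripper_width: 48.7
grasp_force: 62.1
[471.24448146 250.04538489 116.60343453] [ 0.02773172  0.63965753 -0.79573599  1.90160343  0.60234536  0.8538895
  0.31400129]
```

View pics/z6.png

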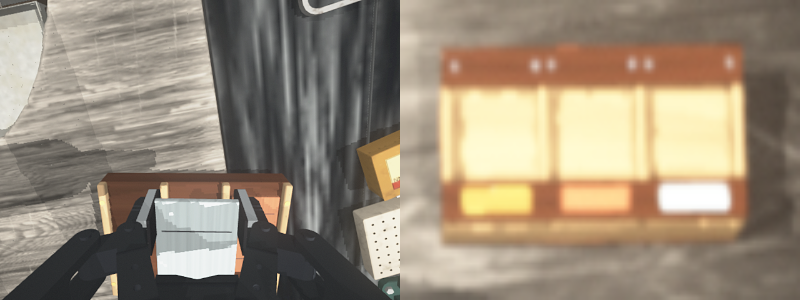

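Silver is held (48.6 mm opening, 61 N) and lifted, and the rack hasn't moved. I'll locate the rack accurately from its strips and outline in the top view.

```bash
cat >> h.py <<'E'
def rack(t):
    "t: RGB top picture -> strips at z=66 (brass,copper,silver), slot mouths, yaw"
    c=viewer.calibration("top");h=cv2.cvtColor(t,cv2.COLOR_RGB2HSV).astype(int);b=t.astype(int)
    Y,X=np.mgrid[:480,:640];win=(X>280)&(X<460)&(Y>170)&(Y<290);o=[]
    H,S,V=h[...,0],h[...,1],h[...,2]
    for m in ((H>18)&(H<28)&(S>130)&(V>200),(H>5)&(H<=14)&(S>95)&(S<210)&(V>215),(S<25)&(V>215)):
        n,lab,st,ce=cv2.connectedComponentsWithStats((m&win).astype(np.uint8));k=1+np.argmax(st[1:,4]);o.append((*ce[k],*st[k,2:]))
    P=np.array([ray("top",q[:2],66,c)[:2] for q in o]);d=P[0]-P[2];yaw=np.arctan2(-d[0],d[1])
    u=np.array([np.cos(yaw),np.sin(yaw)]);l=np.array([-u[1],u[0]]);mid=P.mean(0)
    M=[mid+l*k-12*u for k in(65,0,-65)]
    return o,P,M,np.degrees(yaw)
E
python3 - <<'E'
from h import *
t=cv2.imread("pics/t6.png")[:,:,::-1].copy();o,P,M,y=rack(t)
print(np.round(o,1).tolist(),P.round(1).tolist(),np.linalg.norm(P[0]-P[1]),np.linalg.norm(P[1]-P[2]),"mouths",np.round(M,1).tolist(),y)
# back/front edges along middle column profile
g=t[185:265,368].astype(int);print([(185+i,*g[i]) for i in range(0,80,1) if i>0 and abs(g[i]-g[i-1]).max()>20])
c=viewer.calibration("top")
E
```

```text
[[344.8, 238.6, 13.0, 4.0, 15.0], [368.2, 235.0, 20.0, 8.0, 62.0], [450.5, 177.0, 18.0, 13.0, 174.0]] [[549.9, -111.2], [553.4, -167.9], [680.8, -385.7]] 56.890213638811055 252.32860393426063 mouths [[555.9, -168.1], [583.9, -226.8], [611.8, -285.4]] 25.49720656096664
[(210, np.int64(208), np.int64(162), np.int64(113)), (211, np.int64(246), np.int64(222), np.int64(160)), (212, np.int64(254), np.int64(243), np.int64(191)), (231, np.int64(246), np.int64(215), np.int64(153)), (232, np.int64(218), np.int64(153), np.int64(105)), (233, np.int64(242), np.int64(168), np.int64(113)), (234, np.int64(254), np.int64(209), np.int64(143)), (239, np.int64(230), np.int64(150), np.int64(102)), (240, np.int64(188), np.int64(123), np.int64(85)), (241, np.int64(198), np.int64(148), np.int64(104)), (242, np.int64(216), np.int64(173), np.int64(121)), (247, np.int64(136), np.int64(111), np.int64(92))]
```

Run:
```python
import cv2,numpy as np
t=cv2.imread("pics/t6.png");h=cv2.cvtColor(t,cv2.COLOR_BGR2HSV)
for v in(230,232,234,236,238,240,242):print(v,[h[v,u].tolist() for u in(334,341,348,360,368,376,387,394,401)])
print([h[236,u].tolist() for u in range(326,414,4)])
```

```text
230 [[25, 64, 254], [24, 63, 254], [24, 64, 254], [24, 67, 253], [24, 68, 253], [24, 69, 253], [22, 84, 249], [22, 86, 250], [22, 82, 251]]
232 [[16, 119, 228], [16, 123, 224], [16, 125, 225], [13, 128, 220], [13, 132, 218], [13, 134, 225], [13, 69, 211], [14, 56, 226], [14, 49, 231]]
234 [[24, 128, 250], [27, 107, 253], [27, 114, 253], [16, 119, 252], [18, 111, 254], [18, 112, 254], [30, 1, 253], [60, 1, 255], [60, 1, 255]]
236 [[26, 117, 254], [26, 116, 254], [26, 117, 254], [17, 113, 253], [20, 103, 255], [18, 107, 254], [90, 1, 254], [0, 0, 255], [0, 0, 255]]
238 [[27, 109, 254], [25, 128, 252], [25, 128, 252], [14, 126, 248], [16, 120, 252], [14, 128, 249], [24, 5, 244], [45, 2, 251], [60, 1, 249]]
240 [[16, 136, 213], [14, 140, 199], [14, 142, 197], [11, 139, 189], [11, 140, 188], [11, 136, 184], [11, 126, 174], [12, 125, 167], [12, 126, 172]]
242 [[16, 108, 219], [16, 111, 206], [17, 111, 221], [17, 111, 216], [16, 112, 216], [16, 111, 207], [17, 113, 196], [16, 113, 190], [16, 108, 200]]
[[12, 97, 153], [10, 139, 163], [26, 117, 254], [26, 116, 254], [26, 118, 254], [26, 118, 254], [23, 132, 249], [10, 140, 164], [10, 145, 186], [20, 102, 255], [20, 102, 254], [20, 102, 255], [20, 104, 254], [11, 145, 217], [10, 145, 160], [18, 19, 233], [0, 0, 255], [0, 0, 255], [0, 0, 255], [0, 0, 255], [9, 106, 182], [10, 122, 125]]
```

```bash
python3 - <<'E'
s=open('h.py').read()
s=s.replace("((H>18)&(H<28)&(S>130)&(V>200),(H>5)&(H<=14)&(S>95)&(S<210)&(V>215),(S<25)&(V>215))","((H>=22)&(H<30)&(S>95)&(V>240),(H>=12)&(H<22)&(S>95)&(V>240),(S<30)&(V>225))").replace("(Y>170)&(Y<290)","(Y>205)&(Y<290)")
open('h.py','w').write(s)
E
python3 - <<'E'
from h import *
t=cv2.imread("pics/t6.png")[:,:,::-1].copy();o,P,M,y=rack(t)
print(np.round(o,1).tolist(),P.round(1).tolist(),np.linalg.norm(P[0]-P[1]),np.linalg.norm(P[1]-P[2]),"mouths",np.round(M,1).tolist(),y)
E
```

```text
[[341.1, 235.9, 19.0, 7.0, 107.0], [368.4, 235.5, 18.0, 6.0, 105.0], [293.6, 255.7, 30.0, 11.0, 185.0]] [[557.3, -103.0], [552.2, -168.4], [519.5, 14.4]] 65.53923706155774 185.62228778476245 mouths [[574.3, -143.9], [554.4, -82.0], [534.5, -20.1]] -162.13619381766668
```

```bash
python3 - <<'E'
s=open('h.py').read()
s=s.replace("k=1+np.argmax(st[1:,4]);o.append","k=1+(np.argmax(st[1:,4]) if len(o)<2 else np.argmin(np.hypot(*(ce[1:]-2*np.array(o[1][:2])+np.array(o[0][:2])).T)+(st[1:,4]<40)*99));o.append")
open('h.py','w').write(s)
E
python3 - <<'E'
from h import *
t=cv2.imread("pics/t6.png")[:,:,::-1].copy();o,P,M,y=rack(t)
print(np.round(o,1).tolist(),P.round(1).tolist(),np.linalg.norm(P[0]-P[1]),np.linalg.norm(P[1]-P[2]),"mouths",np.round(M,1).tolist(),y)
E
```

```text
[[341.1, 235.9, 19.0, 7.0, 107.0], [368.4, 235.5, 18.0, 6.0, 105.0], [395.4, 235.5, 20.0, 6.0, 115.0]] [[557.3, -103.0], [552.2, -168.4], [546.2, -232.8]] 65.53923706155774 64.7674137606257 mouths [[545.5, -102.3], [539.9, -167.1], [534.4, -231.8]] -4.888262551261079
```

The strips are 65.5 and 64.8 mm apart, matching the given 65 mm. The silver mouth is at (534,-232) with yaw −5°. Carrying the sheet over now.

```bash
python3 -m handwheel '[{"dx":-0.002,"dy":-0.025,"dz":0,"spin":0},{"dx":-0.004,"dy":-0.055,"dz":0,"spin":-1},{"dx":-0.007,"dy":-0.085,"dz":0,"spin":-2},{"dx":-0.01,"dy":-0.12,"dz":0,"spin":-3},{"dx":-0.013,"dy":-0.155,"dz":0,"spin":-4},{"dx":-0.016,"dy":-0.19,"dz":0,"spin":-5},{"dx":-0.019,"dy":-0.225,"dz":0,"spin":-5},{"dx":-0.022,"dy":-0.26,"dz":0,"spin":-5}]' && python3 -c "
from h import *
print(np.round(r.sense()['joint_pos'],3))
o,P,M,y=rack(viewer.capture('top'));print(np.round(M,1).tolist(),y)"
```

```text
time: 12.6
ee_pos: [445.9, -11.3, 114.3]
tcp_rot: [3.142, -0.002, 3.054]
contact_force: [1.1, 1.0, -1.2]
gripper_width: 48.2
grasp_force: 62.2
[ 0.616  0.53  -0.846  2.111  0.587  0.752  0.874]
[[545.4, -102.2], [539.9, -167.0], [534.4, -231.8]] -4.81973705797022
```

```bash
python3 -m handwheel '[{"dx":0,"dy":-0.035,"dz":0,"spin":0},{"dx":0,"dy":-0.07,"dz":0,"spin":0},{"dx":0.001,"dy":-0.105,"dz":0,"spin":0},{"dx":0.001,"dy":-0.14,"dz":0,"spin":0},{"dx":0.002,"dy":-0.175,"dz":0,"spin":0},{"dx":0.002,"dy":-0.2,"dz":0,"spin":0},{"dx":0.002,"dy":-0.214,"dz":0,"spin":0},{"dx":0.002,"dy":-0.214,"dz":0,"spin":0}]'
python3 - <<'E'
from h import *
viewer.capture('wrist');s=r.sense();t=viewer.capture('top');w=viewer.capture('wrist')
print(s['ee_pos'],s['tcp_rot'][2],np.round(s['joint_pos'],3))
cv2.imwrite('pics/t7.png',t[:,:,::-1]);sc=viewer.capture('scene');cv2.imwrite('pics/s7.png',sc[:,:,::-1])
try:
  o,P,M,y=rack(t);print(np.round(M,1).tolist(),y)
except Exception as e:print(e)
cv2.imwrite('pics/z7.png',np.hstack([cv2.resize(t[190:290,300:440,::-1],(420,300),interpolation=2),cv2.resize(sc[200:320,280:440,::-1],(380,300))]))
E
```

```text
time: 13.65
ee_pos: [425.9, -223.2, 114.7]
tcp_rot: [3.141, -0.001, 3.053]
contact_force: [0.9, 0.4, -0.6]
gripper_width: 48.2
grasp_force: 62.3
[ 426.18555224 -222.2128365   114.92724804] 3.0543244407749746 [ 1.037  0.573 -0.819  2.03   0.59   0.79   1.348]
[[545.2, -98.4], [539.9, -163.2], [534.5, -228.0]] -4.738110345848304
```

View pics/z7.png

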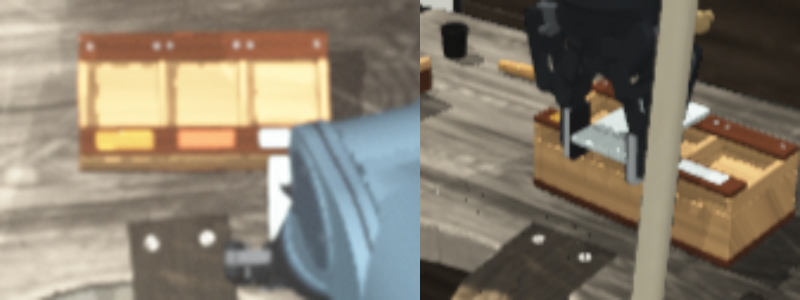

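The top view shows the rack unmoved, with its silver strip now hidden by the arm. The scene crop shows the held sheet with lead corners near scene pixels (361,243) and (401,244). I'll check its tilt against a level sheet.

Run:
```python
from h import *
c=viewer.calibration("scene")
for n,p in[("leadL",(515,-205)),("leadR",(511,-255)),("trailL",(416,-197)),("trailR",(411,-246))]:print(n,[proj((*p,z),c).round(1).tolist() for z in(130,140,150)])
b=cv2.imread("pics/s7.png")[225:280,325:420];cv2.imwrite("pics/z8.png",cv2.resize(b,None,fx=8,fy=8,interpolation=2))
```

```text
leadL [[377.6, 240.2], [377.7, 235.2], [377.9, 230.1]]
leadR [[400.8, 248.0], [401.1, 242.8], [401.3, 237.6]]
trailL [[342.6, 259.3], [342.6, 254.0], [342.6, 248.7]]
trailR [[365.5, 268.5], [365.7, 263.0], [365.8, 257.5]]
```

View pics/z8.png

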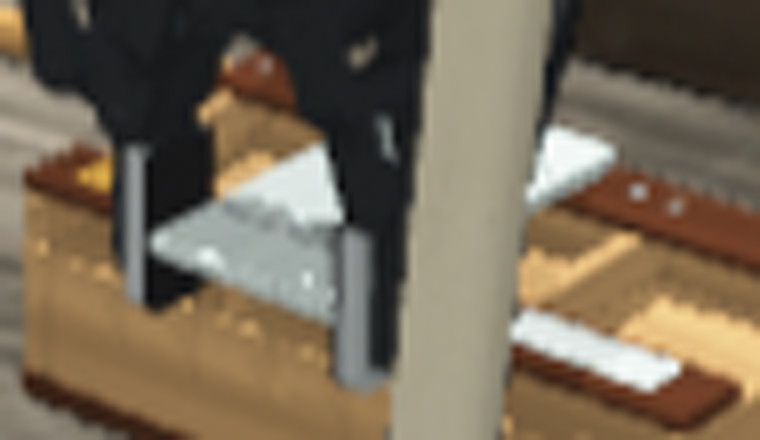

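The lead corner is at (402,244) and the trailing corner at (344,255). Both match a level sheet at the expected height to within about 2 mm. Lowering and starting the insertion.

```bash
python3 -m handwheel '[{"dx":0,"dy":0,"dz":0.03,"spin":0},{"dx":0,"dy":0,"dz":0.06,"spin":0},{"dx":0,"dy":0,"dz":0.08,"spin":0},{"dx":0,"dy":0,"dz":0.086,"spin":0},{"dx":0,"dy":0,"dz":0.086,"spin":0},{"dx":-0.01,"dy":0,"dz":0.086,"spin":0},{"dx":-0.02,"dy":0,"dz":0.086,"spin":0},{"dx":-0.03,"dy":0,"dz":0.086,"spin":0}]' && python3 -c "
from h import *
o,P,M,y=rack(viewer.capture('top'));print(np.round(M,1).tolist(),y)"
```

```text
time: 14.85
ee_pos: [457.5, -226.0, 29.7]
tcp_rot: [-3.141, 0.001, 3.054]
contact_force: [-0.1, 0.6, -1.2]
gripper_width: 48.7
grasp_force: 62.3
[[574.6, -143.5], [553.7, -82.0], [532.8, -20.4]] -161.2303425876887
```

Clear so far, with no contact. Feeding it further in.

```bash
python3 -m handwheel '[{"dx":-0.008,"dy":0,"dz":0,"spin":0},{"dx":-0.016,"dy":0,"dz":0,"spin":0},{"dx":-0.024,"dy":0,"dz":0,"spin":0}]' && python3 -m handwheel '[{"dx":-0.01,"dy":0,"dz":0,"spin":0},{"dx":-0.02,"dy":0,"dz":0,"spin":0},{"dx":-0.03,"dy":0,"dz":0,"spin":0},{"dx":-0.036,"dy":0,"dz":0,"spin":0},{"dx":-0.036,"dy":0,"dz":0,"spin":0}]'
python3 - <<'E'
from h import *
sc=viewer.capture('scene');cv2.imwrite('pics/z9.png',cv2.resize(sc[200:320,310:450,::-1],(700,600),interpolation=2))
E
```

```text
time: 15.28
ee_pos: [480.6, -227.8, 29.2]
tcp_rot: [3.142, -0.0, 3.054]
contact_force: [-0.1, -0.1, -1.0]
gripper_width: 48.7
grasp_force: 62.3
time: 15.9
ee_pos: [516.4, -230.9, 29.3]
tcp_rot: [3.141, 0.0, 3.054]
contact_force: [0.3, 0.2, -0.6]
gripper_width: 48.5
grasp_force: 62.3
```

View pics/z9.png

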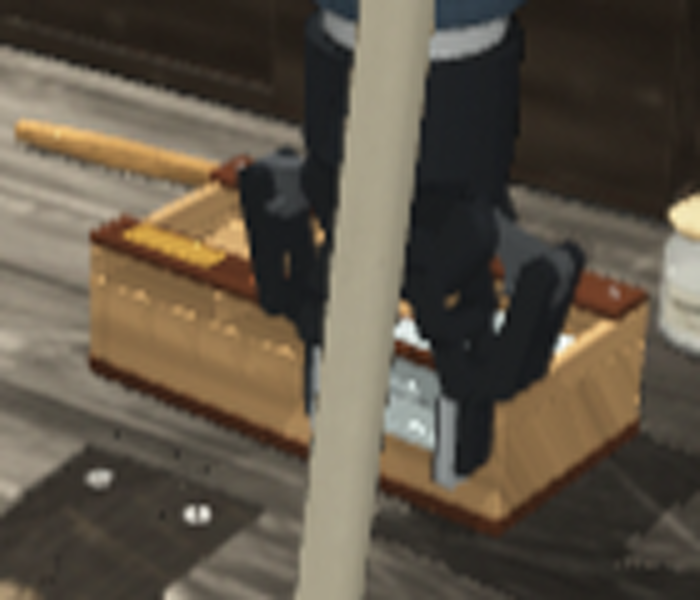

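Silver's lead end is inside its slot under the front bar, and the fingers are still just outside the mouth. I'll release, back off, shut the fingers, rise a little and push it home gently.

```bash
python3 -m handwheel '[{"dx":0,"dy":0,"dz":0,"spin":0},{"dx":0,"dy":0,"dz":0,"spin":0},{"dx":0,"dy":0,"dz":0,"spin":0}]' 0.07 && python3 -m handwheel '[{"dx":0.01,"dy":0,"dz":0,"spin":0},{"dx":0.025,"dy":0,"dz":0,"spin":0},{"dx":0.04,"dy":0,"dz":0,"spin":0},{"dx":0.04,"dy":0,"dz":-0.013,"spin":0}]' && python3 -m handwheel '[{"dx":0,"dy":0,"dz":0,"spin":0},{"dx":0,"dy":0,"dz":0,"spin":0},{"dx":0,"dy":0,"dz":0,"spin":0},{"dx":0,"dy":0,"dz":0,"spin":0},{"dx":0,"dy":0,"dz":0,"spin":0},{"dx":0,"dy":0,"dz":0,"spin":0}]' 0 && python3 -m handwheel '[{"dx":-0.008,"dy":0,"dz":0,"spin":0},{"dx":-0.016,"dy":0,"dz":0,"spin":0},{"dx":-0.024,"dy":0,"dz":0,"spin":0},{"dx":-0.03,"dy":0,"dz":0,"spin":0},{"dx":-0.034,"dy":0,"dz":0,"spin":0}]'
```

```text
time: 16.32
ee_pos: [515.9, -231.0, 29.4]
tcp_rot: [-3.141, 0.0, 3.054]
contact_force: [0.2, -0.0, 0.1]
gripper_width: 70.0
grasp_force: 0.0
time: 16.82
ee_pos: [473.4, -227.4, 41.9]
tcp_rot: [3.141, -0.004, 3.054]
contact_force: [0.3, 0.2, -0.1]
gripper_width: 69.9
grasp_force: 0.0
time: 17.58
ee_pos: [476.1, -227.4, 42.2]
tcp_rot: [3.142, -0.0, 3.054]
contact_force: [-0.3, -0.2, -0.1]
gripper_width: -0.3
grasp_force: 0.0
time: 18.2
ee_pos: [510.3, -230.4, 42.2]
tcp_rot: [3.142, -0.0, 3.054]
contact_force: [-1.6, -0.5, 1.1]
gripper_width: -0.1
grasp_force: 0.7
```

```bash
python3 -m handwheel '[{"dx":-0.002,"dy":0,"dz":0,"spin":0},{"dx":-0.004,"dy":0,"dz":0,"spin":0}]' && python3 -m handwheel '[{"dx":-0.001,"dy":0,"dz":0,"spin":0},{"dx":-0.002,"dy":0,"dz":0,"spin":0}]'  && python3 -m handwheel '[{"dx":-0.001,"dy":0,"dz":0,"spin":0}]'|grep -E "ee|con" && python3 -m handwheel '[{"dx":-0.001,"dy":0,"dz":0,"spin":0}]' |grep -E "ee|con"; python3 -c "
from h import *
print(r.sense()['contact_force'],r.sense()['ee_pos'])"
```

```text
time: 18.45
ee_pos: [513.8, -230.8, 42.2]
tcp_rot: [-3.142, -0.001, 3.054]
contact_force: [-1.8, 0.3, -0.2]
gripper_width: 0.3
grasp_force: 0.5
time: 18.7
ee_pos: [515.9, -231.0, 42.3]
tcp_rot: [-3.142, -0.0, 3.054]
contact_force: [-0.9, -0.5, -0.9]
gripper_width: 0.2
grasp_force: 0.4
ee_pos: [517.0, -231.1, 42.3]
contact_force: [-0.8, -0.2, -0.3]
ee_pos: [518.0, -231.2, 42.3]
contact_force: [-0.2, -1.0, -0.7]
[-0.20691561 -0.95145076 -0.69177413] [ 517.9994877  -231.16476493   42.27562223]
```

```bash
python3 -m handwheel '[{"dx":-0.001,"dy":0,"dz":0,"spin":0}]'|grep -E "ee|con" && python3 -m handwheel '[{"dx":-0.001,"dy":0,"dz":0,"spin":0}]' |grep -E "ee|con"; python3 -m handwheel '[{"dx":-0.001,"dy":0,"dz":0,"spin":0}]' |grep -E "ee|con"
```

```text
ee_pos: [518.1, -231.2, 42.2]
contact_force: [-5.3, 0.8, 4.6]
ee_pos: [518.2, -231.2, 42.1]
contact_force: [-9.2, 0.7, 6.1]
ee_pos: [518.2, -231.3, 41.9]
contact_force: [-11.1, 1.8, 7.7]
```

Run:
```python
from h import *
w=viewer.capture('wrist');sc=viewer.capture('scene');t=viewer.capture('top')
cv2.imwrite('pics/z10.png',np.hstack([cv2.resize(sc[200:320,310:450,::-1],(400,400),interpolation=2),cv2.resize(w[200:480,180:460,::-1],(400,400))]))
```

```text
(no output)
```

View pics/z10.png

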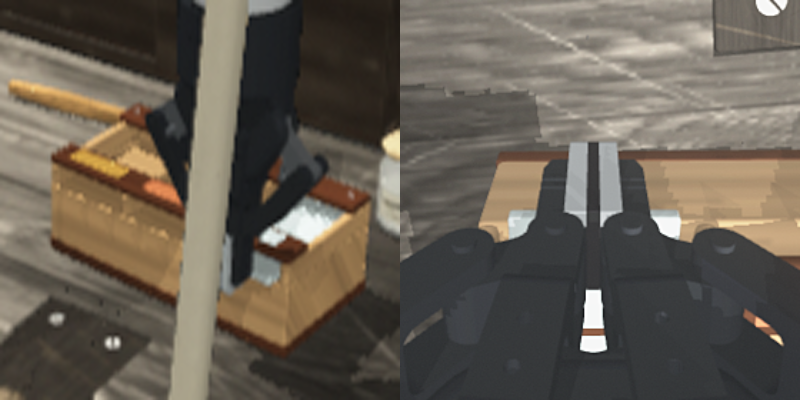

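Silver hit a firm stop exactly where expected (TCP 16 mm before the mouth), with only about 5 mm of sheet protruding. Backing off, lifting and checking from the top.

```bash
python3 -m handwheel '[{"dx":0.01,"dy":0,"dz":0,"spin":0},{"dx":0.03,"dy":0,"dz":0,"spin":0},{"dx":0.04,"dy":0,"dz":-0.04,"spin":0},{"dx":0.04,"dy":0.03,"dz":-0.09,"spin":0},{"dx":0.02,"dy":0.09,"dz":-0.12,"spin":0},{"dx":0,"dy":0.15,"dz":-0.12,"spin":2},{"dx":0,"dy":0.21,"dz":-0.12,"spin":4},{"dx":0,"dy":0.26,"dz":-0.12,"spin":5}]'
python3 - <<'E'
from h import *
viewer.capture('top');s=r.sense();t=viewer.capture('top');print(s['ee_pos'],s['tcp_rot'][2],np.round(s['joint_pos'],2))
cv2.imwrite('pics/t11.png',t[:,:,::-1])
o,P,M,y=rack(t);print(np.round(o,1).tolist(),np.round(M,1).tolist(),y)
cv2.imwrite('pics/z11.png',cv2.resize(t[190:270,150:430,::-1],(798,228),interpolation=2))
E
```

```text
time: 20.48
ee_pos: [544.4, 30.2, 162.8]
tcp_rot: [3.14, 0.002, 2.967]
contact_force: [0.6, -0.0, -0.8]
gripper_width: 0.0
grasp_force: 0.0
[544.09546486  40.06139425 163.81976611] 2.976026851365782 [ 0.48  0.59 -0.84  1.84  0.53  0.94  0.8 ]Traceback (most recent call last):
  File "<stdin>", line 4, in <module>
  File "h.py", line 22, in rack
    n,lab,st,ce=cv2.connectedComponentsWithStats((m&win).astype(np.uint8));k=1+(np.argmax(st[1:,4]) if len(o)<2 else np.argmin(np.hypot(*(ce[1:]-2*np.array(o[1][:2])+np.array(o[0][:2])).T)+(st[1:,4]<40)*99));o.append((*ce[k],*st[k,2:]))
                                                                                ~~~~~~~~~^^^^^^^^^^
    return _wrapfunc(a, 'argmax', axis=axis, out=out, **kwds)
    return bound(*args, **kwds)
ValueError: attempt to get argmax of an empty sequence
```

```bash
python3 -m handwheel '[{"dx":-0.01,"dy":0.04,"dz":0,"spin":0},{"dx":-0.02,"dy":0.08,"dz":0,"spin":0},{"dx":-0.03,"dy":0.12,"dz":0,"spin":0},{"dx":-0.04,"dy":0.16,"dz":0,"spin":0},{"dx":-0.05,"dy":0.2,"dz":0,"spin":0},{"dx":-0.056,"dy":0.235,"dz":0,"spin":0},{"dx":-0.056,"dy":0.254,"dz":0,"spin":0},{"dx":-0.056,"dy":0.254,"dz":0,"spin":0}]'
python3 - <<'E'
from h import *
viewer.capture('wrist');c=viewer.calibration('wrist');s=r.sense();w=viewer.capture('wrist');t=viewer.capture('top');print(s['ee_pos'],s['tcp_rot'][2],proj((*s['ee_pos'][:2],40),c))
o,P,M,y=rack(t);print(np.round(o,1).tolist(),np.round(M,1).tolist(),y)
print(sheets("wrist",w,c,{"copper":(300,0,640,330)}))
cv2.imwrite('pics/z12.png',np.hstack([cv2.resize(t[190:270,315:425,::-1],(440,320),interpolation=2),cv2.resize(w[:,:,::-1],(360,320))]))
E
```

```text
time: 21.58
ee_pos: [642.4, 269.1, 162.2]
tcp_rot: [3.141, -0.0, 2.969]
contact_force: [-0.2, 0.4, -0.2]
gripper_width: 0.1
grasp_force: 0.0
[642.76598052 267.2341646  162.04911974] 2.9670292866307943 [316.18208496 233.38427977]Traceback (most recent call last):
  File "<stdin>", line 3, in <module>
  File "h.py", line 22, in rack
    n,lab,st,ce=cv2.connectedComponentsWithStats((m&win).astype(np.uint8));k=1+(np.argmax(st[1:,4]) if len(o)<2 else np.argmin(np.hypot(*(ce[1:]-2*np.array(o[1][:2])+np.array(o[0][:2])).T)+(st[1:,4]<40)*99));o.append((*ce[k],*st[k,2:]))
                                                                                ~~~~~~~~~^^^^^^^^^^
    return _wrapfunc(a, 'argmax', axis=axis, out=out, **kwds)
    return bound(*args, **kwds)
ValueError: attempt to get argmax of an empty sequence
```

Run:
```python
from h import *
viewer.capture('wrist');c=viewer.calibration('wrist');s=r.sense();w=viewer.capture('wrist');t=viewer.capture('top');print(s['ee_pos'],s['tcp_rot'][2])
cv2.imwrite('pics/t12.png',t[:,:,::-1]);cv2.imwrite('pics/w12.png',w[:,:,::-1])
print(sheets("wrist",w,c,{"copper":(300,0,640,330)}))
h=cv2.cvtColor(t,cv2.COLOR_RGB2HSV)
for m,n in((cv2.inRange(h,(22,80,225),(30,255,255)),"y"),(cv2.inRange(h,(10,90,225),(21,255,255)),"c"),(cv2.inRange(h,(0,0,225),(179,30,255)),"w"),(cv2.inRange(h,(85,40,80),(115,255,255)),"blue")):
    k,l,st,ce=cv2.connectedComponentsWithStats(m);print(n,[(st[i].tolist()) for i in range(1,k) if st[i,4]>25])
```

```text
[643.32733697 265.76418742 162.20109452] 2.964855833906257
{'copper': ((572.4614868164062, 294.12420654296875), (49.52529525756836, 98.91876983642578), 79.72818756103516)}
y [[85, 261, 40, 32, 329]]
c [[255, 175, 64, 14, 152], [596, 207, 13, 48, 206], [317, 215, 20, 4, 34], [342, 214, 23, 19, 328], [166, 226, 26, 46, 888], [89, 259, 32, 18, 111], [95, 284, 20, 9, 29], [63, 393, 30, 9, 129]]
w [[0, 0, 372, 38, 3124], [343, 52, 7, 7, 39], [340, 60, 5, 12, 35], [423, 74, 28, 25, 314], [627, 99, 13, 12, 90], [311, 115, 15, 5, 56], [388, 162, 15, 16, 154], [442, 164, 21, 20, 261], [93, 211, 34, 44, 1033], [370, 213, 22, 20, 399], [374, 237, 17, 4, 67], [372, 245, 20, 2, 38], [69, 249, 11, 112, 612], [92, 269, 26, 18, 189], [191, 277, 11, 11, 83], [381, 288, 20, 11, 45], [192, 298, 8, 5, 28], [192, 302, 26, 26, 234], [229, 314, 17, 7, 70], [353, 314, 30, 53, 1031], [452, 315, 5, 27, 108], [195, 338, 61, 64, 1317], [194, 344, 7, 8, 35], [465, 357, 18, 41, 397], [194, 360, 8, 7, 26], [194, 368, 9, 10, 60], [628, 373, 9, 9, 30], [458, 378, 5, 12, 46], [356, 408, 33, 72, 1490], [247, 418, 36, 62, 1570]]
blue [[67, 101, 302, 379, 39089]]
```

The rack has been knocked: the white strip is now at top pixel (382,239), about 47 mm toward +y. I'll re-measure it later with a clear view. Copper hasn't moved (572,294), so I'll push it out now.

```bash
python3 -m handwheel '[{"dx":0.002,"dy":0.014,"dz":0.02,"spin":0},{"dx":0.002,"dy":0.014,"dz":0.06,"spin":0},{"dx":0.002,"dy":0.014,"dz":0.1,"spin":0},{"dx":0.002,"dy":0.014,"dz":0.12,"spin":0},{"dx":0.002,"dy":0.014,"dz":0.125,"spin":0},{"dx":0.002,"dy":0.014,"dz":0.125,"spin":0}]' && python3 -m handwheel '[{"dx":0.01,"dy":0,"dz":0,"spin":0},{"dx":0.02,"dy":0,"dz":0,"spin":0},{"dx":0.03,"dy":0,"dz":0,"spin":0},{"dx":0.04,"dy":0,"dz":0,"spin":0},{"dx":0.05,"dy":0,"dz":0,"spin":0},{"dx":0.05,"dy":0,"dz":0,"spin":0}]'
python3 - <<'E'
from h import *
viewer.capture('wrist');c=viewer.calibration('wrist');s=r.sense();w=viewer.capture('wrist');print(s['ee_pos'])
cv2.imwrite('pics/w13.png',w[:,:,::-1])
q=sheets("wrist",w,c,{"copper":(200,0,440,330)})["copper"];d=np.array(q[0])-(498,241);print(q,d@(.985,-.174),d@(.174,.985))
E
```

```text
time: 22.62
ee_pos: [643.9, 282.8, 38.0]
tcp_rot: [3.141, 0.001, 2.967]
contact_force: [-0.5, 0.5, 0.2]
gripper_width: 0.1
grasp_force: 0.0
time: 23.38
ee_pos: [593.7, 291.6, 38.3]
tcp_rot: [3.141, 0.001, 2.968]
contact_force: [1.4, 0.5, 6.6]
gripper_width: 0.1
grasp_force: 2.8
[593.72550004 291.64994283  38.30245561]
((573.2374877929688, 293.1141052246094), (24.582820892333984, 18.855119705200195), 80.00094604492188) 65.04107116699218 64.4237165222168
```

Run:
```python
from h import *
w=cv2.imread('pics/w13.png');h=cv2.cvtColor(w,cv2.COLOR_BGR2HSV)
c=viewer.calibration('wrist')
for m in(cv2.inRange(h,(3,90,150),(14,200,255)),cv2.inRange(h,(3,90,190),(14,200,255))):
    k,l,st,ce=cv2.connectedComponentsWithStats(m);print([st[i].tolist() for i in range(1,k) if st[i,4]>200])
print(h[0:330:12,300].tolist())
t=viewer.capture('top')
cv2.imwrite('pics/t13.png',t[:,:,::-1])
h=cv2.cvtColor(t,cv2.COLOR_RGB2HSV);k,l,st,ce=cv2.connectedComponentsWithStats(cv2.inRange(h,(3,90,190),(22,200,255)));print([(st[i].tolist()) for i in range(1,k) if st[i,4]>25 and st[i,0]<260])
```

```text
[[237, 27, 151, 273, 12530], [251, 86, 124, 54, 523], [381, 108, 17, 184, 752], [183, 114, 30, 91, 712], [166, 214, 50, 34, 540], [338, 301, 32, 27, 391]]
[[237, 27, 151, 273, 12365], [251, 86, 124, 54, 523]]
[[5, 13, 116], [10, 26, 116], [5, 41, 118], [14, 108, 245], [14, 107, 245], [15, 107, 245], [15, 106, 246], [15, 107, 246], [15, 107, 246], [15, 106, 246], [15, 106, 246], [16, 106, 246], [15, 108, 246], [15, 107, 246], [15, 107, 245], [15, 107, 245], [15, 108, 245], [14, 108, 245], [14, 109, 245], [14, 108, 245], [14, 108, 245], [15, 111, 246], [13, 110, 244], [14, 110, 244], [14, 111, 244], [103, 12, 148], [0, 2, 154], [0, 0, 143]]
[[220, 61, 9, 20, 70], [256, 62, 7, 8, 42], [187, 65, 7, 7, 36], [168, 72, 8, 8, 48], [255, 174, 64, 16, 213], [160, 241, 30, 43, 893], [84, 258, 42, 36, 365], [62, 392, 35, 12, 188], [157, 408, 21, 3, 31]]
```

```bash
sed -i 's/(3,90,190),(14,200,255)/(3,85,190),(19,200,255)/' h.py; python3 -m handwheel '[{"dx":0.007,"dy":0,"dz":0,"spin":0},{"dx":0.0145,"dy":0,"dz":0,"spin":0},{"dx":0.0145,"dy":0,"dz":0,"spin":0},{"dx":0.01,"dy":0,"dz":0,"spin":0},{"dx":0.01,"dy":0,"dz":-0.04,"spin":0},{"dx":0.01,"dy":0,"dz":-0.09,"spin":0},{"dx":0.01,"dy":0,"dz":-0.09,"spin":0}]' && python3 -m handwheel '[{"dx":0.04,"dy":0,"dz":0,"spin":0},{"dx":0.08,"dy":0,"dz":0,"spin":0},{"dx":0.103,"dy":0,"dz":0,"spin":0},{"dx":0.103,"dy":0,"dz":0,"spin":0}]' 0.0854
python3 - <<'E'
from h import *
viewer.capture('wrist');c=viewer.calibration('wrist');s=r.sense();w=viewer.capture('wrist');cv2.imwrite('pics/w14.png',w[:,:,::-1])
e=np.array(s['ee_pos'][:2])-(498,241);print(s['ee_pos'],s['gripper_width'],e@(.985,-.174),e@(.174,.985))
q=sheets("wrist",w,c,{"copper":(225,100,410,400)})["copper"];d=np.array(q[0])-(498,241);print(q,d@(.985,-.174),d@(.174,.985))
t=viewer.capture('top');cv2.imwrite('pics/t14.png',t[:,:,::-1])
try:
  o,P,M,y=rack(t);print(np.round(o,1).tolist(),np.round(M,1).tolist(),y)
except Exception as e:print(e)
E
```

```text
time: 24.4
ee_pos: [585.3, 294.4, 130.8]
tcp_rot: [3.138, 0.003, 2.967]
contact_force: [-0.1, -0.1, 0.4]
gripper_width: 0.1
grasp_force: 0.0
time: 24.9
ee_pos: [480.2, 310.4, 126.2]
tcp_rot: [-3.14, -0.003, 2.97]
contact_force: [-0.5, 0.3, -0.1]
gripper_width: 72.5
grasp_force: 0.0
[482.20256912 309.96686275 126.40473373] 79.14784336096807 -27.56070353620531 65.18360683337114
((519.4585571289062, 302.8393859863281), (49.75895309448242, 99.40650177001953), 80.35553741455078) 10.376625610351562 64.6455841369629
[[327.3, 239.8, 19.0, 6.0, 97.0], [355.2, 239.2, 19.0, 7.0, 92.0], [381.7, 245.7, 22.0, 4.0, 78.0]] [[541.7, -68.0], [528.7, -131.7], [515.6, -195.4]] -11.582961672707551
```

```bash
python3 -m handwheel '[{"dx":0,"dy":0,"dz":0.03,"spin":0},{"dx":0,"dy":0,"dz":0.07,"spin":0},{"dx":0,"dy":0,"dz":0.1,"spin":0},{"dx":0,"dy":0,"dz":0.112,"spin":0},{"dx":0,"dy":0,"dz":0.112,"spin":0}]' && python3 -m handwheel '[{"dx":0,"dy":0,"dz":0,"spin":0},{"dx":0,"dy":0,"dz":0,"spin":0},{"dx":0,"dy":0,"dz":0,"spin":0},{"dx":0,"dy":0,"dz":0,"spin":0},{"dx":0,"dy":0,"dz":0,"spin":0},{"dx":0,"dy":0,"dz":0,"spin":0}]' 0 && python3 -m handwheel '[{"dx":0,"dy":0,"dz":-0.01,"spin":0},{"dx":0,"dy":0,"dz":-0.02,"spin":0},{"dx":0,"dy":0,"dz":-0.03,"spin":0},{"dx":0,"dy":0,"dz":-0.06,"spin":0},{"dx":0,"dy":0,"dz":-0.1,"spin":0},{"dx":0,"dy":0,"dz":-0.1,"spin":0}]'
python3 - <<'E'
from h import *
s=r.sense();print(s['ee_pos'])
t=viewer.capture('top');cv2.imwrite('pics/t15.png',t[:,:,::-1])
h=cv2.cvtColor(t,cv2.COLOR_RGB2HSV).astype(int);H,S,V=h[...,0],h[...,1],h[...,2];Y,X=np.mgrid[:480,:640];c=viewer.calibration('top')
for m in((H>=22)&(H<30)&(S>95)&(V>240),(H>=12)&(H<22)&(S>95)&(V>240),(S<30)&(V>215)):
    k,l,st,ce=cv2.connectedComponentsWithStats((m&(X>305)&(X<430)&(Y>205)&(Y<262)).astype(np.uint8))
    for i in range(1,k):
        if st[i,4]>15:print(st[i].tolist(),ce[i].round(1),ray('top',ce[i],66,c)[:2].round(1))
g=t[235:256,382];print(g.tolist())
E
```

```text
time: 25.68
ee_pos: [483.2, 310.2, 14.8]
tcp_rot: [-3.141, -0.001, 2.966]
contact_force: [-0.4, 0.3, 0.6]
gripper_width: 85.3
grasp_force: 0.0
time: 26.42
ee_pos: [483.6, 310.9, 16.2]
tcp_rot: [3.141, 0.001, 2.967]
contact_force: [-0.0, -1.4, 6.5]
gripper_width: 48.3
grasp_force: 61.0
time: 27.18
ee_pos: [484.5, 312.1, 118.5]
tcp_rot: [3.138, 0.004, 2.967]
contact_force: [-0.0, 0.2, -1.5]
gripper_width: 48.4
grasp_force: 62.3
[484.46082662 312.05800646 118.52404086]
[318, 237, 19, 6, 98] [327.4 239.8] [550.8 -69.4]
[345, 236, 19, 7, 92] [355.2 239.2] [ 546.1 -135.9]
[370, 213, 22, 29, 586] [380.7 226.5] [ 571.5 -200.3]
[306, 245, 5, 6, 28] [307.9 247.7] [535.9 -21.2]
[371, 244, 22, 4, 84] [381.5 245.5] [ 524.8 -196.7]
[[224, 207, 193], [249, 249, 246], [254, 255, 255], [255, 255, 255], [255, 255, 255], [255, 255, 255], [251, 251, 250], [218, 194, 179], [190, 156, 136], [230, 228, 223], [252, 253, 253], [254, 254, 254], [245, 247, 244], [188, 176, 158], [141, 121, 102], [151, 138, 122], [163, 150, 135], [162, 149, 135], [160, 148, 133], [162, 151, 135], [157, 147, 131]]
```

Copper is held and lifted. Now the rack pose, taking the white strip as rows 235–242, and how far the silver sheet protrudes.

```bash
cat > rk.py <<'E'
from h import *
def go(t,x=(305,430)):
    h=cv2.cvtColor(t,cv2.COLOR_RGB2HSV).astype(int);H,S,V=h[...,0],h[...,1],h[...,2];Y,X=np.mgrid[:480,:640];c=viewer.calibration('top')
    big=lambda m:(lambda k,l,st,ce:ce[1+np.argmax(st[1:,4])])(*cv2.connectedComponentsWithStats(m.astype(np.uint8)))
    w=(X>x[0])&(X<x[1])&(Y>205)&(Y<270)
    a=big((H>=22)&(H<30)&(S>95)&(V>240)&w);b=big((H>=11)&(H<22)&(S>95)&(V>240)&w);p=2*b-a
    d=big((S<60)&(V>215)&(abs(X-p[0])<13)&(abs(Y-p[1])<4))
    P=np.array([ray('top',q,66,c)[:2] for q in(a,b,d)]);e=P[0]-P[2];yaw=np.arctan2(-e[0],e[1]);u=np.array([np.cos(yaw),np.sin(yaw)]);l=np.array([-u[1],u[0]])
    return P,P.mean(0),np.degrees(yaw),u,l
if __name__=="__main__":
    t=cv2.imread('pics/t15.png')[:,:,::-1].copy();P,m,y,u,l=go(t);mouth=m-12*u
    print(P.round(1).tolist(),np.linalg.norm(P[0]-P[1]).round(1),np.linalg.norm(P[1]-P[2]).round(1),"mouth cu",mouth.round(1),y.round(2))
    for v in(247,248): print("silver edge rel mouth",(ray('top',(382,v),51)[:2]-mouth)@u,(ray('top',(382,v),51)[:2]-mouth)@l)
    # front top edge of rack
    print(t[240:256,340].tolist())
E
python3 rk.py
```

```text
[[550.8, -69.4], [546.1, -135.9], [542.5, -198.3]] 66.7 62.5 mouth cu [ 534.5 -133.8] -3.68
silver edge rel mouth -6.018979952636769 -66.25878966585555
silver edge rel mouth -8.48805017726075 -66.13087830103191
[[168, 108, 79], [170, 109, 78], [176, 114, 83], [178, 117, 84], [175, 122, 88], [186, 145, 103], [199, 161, 115], [193, 158, 113], [184, 148, 109], [170, 138, 105], [167, 146, 124], [179, 163, 145], [186, 171, 153], [203, 190, 171], [217, 205, 185], [207, 194, 177]]
```

Silver protrudes 5–6 mm, so it is still home after the knock. The copper mouth is now about (534.6,−133.4) with yaw −3.7°. The bench pin lies under the approach path, so I'll check its height by triangulating its screws.

Run:
```python
from h import *
for a,b in(((350.7,270.3),(329.6,295.6)),((369,269.3),(349.4,302.8))):
    for z in(0,15,30):print(z,ray('top',a,z)[:2].round(),ray('scene',b,z)[:2].round())
```

```text
0 [ 483. -122.] [ 482. -121.]
15 [ 480. -121.] [ 462. -135.]
30 [ 478. -120.] [ 442. -150.]
0 [ 481. -167.] [ 483. -167.]
15 [ 479. -166.] [ 463. -180.]
30 [ 476. -164.] [ 443. -194.]
```

The pin is flush with the bench (z≈0). Carrying copper over.

```bash
python3 -m handwheel '[{"dx":-0.001,"dy":-0.02,"dz":0,"spin":0},{"dx":-0.002,"dy":-0.045,"dz":0,"spin":0},{"dx":-0.003,"dy":-0.075,"dz":0,"spin":0},{"dx":-0.005,"dy":-0.105,"dz":0,"spin":0},{"dx":-0.006,"dy":-0.135,"dz":0,"spin":0},{"dx":-0.008,"dy":-0.165,"dz":0,"spin":0},{"dx":-0.009,"dy":-0.195,"dz":0,"spin":0},{"dx":-0.01,"dy":-0.222,"dz":0,"spin":0}]' && python3 -m handwheel '[{"dx":-0.001,"dy":-0.03,"dz":0,"spin":-1},{"dx":-0.003,"dy":-0.065,"dz":0,"spin":-2},{"dx":-0.004,"dy":-0.1,"dz":0,"spin":-3},{"dx":-0.006,"dy":-0.135,"dz":0,"spin":-4},{"dx":-0.008,"dy":-0.17,"dz":0,"spin":-5},{"dx":-0.01,"dy":-0.2,"dz":0,"spin":-6.3},{"dx":-0.01,"dy":-0.22,"dz":0,"spin":-6.3},{"dx":-0.01,"dy":-0.22,"dz":0,"spin":-6.3}]'
python3 - <<'E'
from h import *
viewer.capture('top');s=r.sense();t=viewer.capture('top');sc=viewer.capture('scene');cv2.imwrite('pics/t16.png',t[:,:,::-1]);cv2.imwrite('pics/s16.png',sc[:,:,::-1])
import rk
print(s['ee_pos'],s['tcp_rot'][2],np.round(s['joint_pos'],2))
try:
  P,m,y,u,l=rk.go(t);print(P.round(1).tolist(),(m-12*u).round(1),y)
except Exception as e:print(e)
# sheet lead corners level check
e=np.array(s['ee_pos'][:2]);u=np.array([.998,-.064]);l=np.array([.064,.998]);c=viewer.calibration('scene')
for k in(25,-25):print("pred lead",[proj((*(e+87*u+k*l),z),c).round(1).tolist() for z in(130,140,150)])
h=cv2.cvtColor(sc,cv2.COLOR_RGB2HSV);k,L,st,ce=cv2.connectedComponentsWithStats(cv2.inRange(h,(3,85,150),(19,200,255)));print([(st[i].tolist()) for i in range(1,k) if st[i,4]>20 and 280<st[i,0]<450 and 180<st[i,1]<320])
E
```

```text
time: 28.22
ee_pos: [452.2, 87.1, 114.0]
tcp_rot: [-3.139, -0.003, 2.965]
contact_force: [-0.3, -0.1, -1.9]
gripper_width: 48.5
grasp_force: 62.4
time: 29.22
ee_pos: [423.3, -130.4, 114.1]
tcp_rot: [-3.141, -0.003, 3.072]
contact_force: [0.2, -0.1, -1.5]
gripper_width: 48.4
grasp_force: 62.4
[ 424.04595133 -128.88372985  114.4248483 ] 3.0745640085972634 [ 0.89  0.53 -0.85  2.12  0.59  0.75  1.16]
attempt to get argmax of an empty sequence
pred lead [[333.9, 228.3], [333.9, 223.5], [333.9, 218.6]]
pred lead [[354.8, 235.2], [354.9, 230.3], [354.9, 225.3]]
[[333, 227, 23, 16, 115], [300, 232, 73, 59, 658], [333, 241, 43, 19, 365], [399, 258, 23, 15, 92], [388, 275, 7, 11, 38], [399, 275, 8, 15, 49], [386, 292, 7, 7, 36], [292, 318, 10, 7, 31], [301, 318, 6, 8, 24]]
```

Run:
```python
from h import *
for i in range(3):
    viewer.capture('top');print(np.round(r.sense()['ee_pos'],1))
sc=cv2.imread('pics/s16.png');h=cv2.cvtColor(sc,cv2.COLOR_BGR2HSV);k,L,st,ce=cv2.connectedComponentsWithStats(cv2.inRange(h,(3,85,150),(19,200,255)))
i=[i for i in range(1,k) if st[i,0]==333 and st[i,1]==227][0]
for x in range(333,357,2):
    v=np.where(L[:,x]==i)[0];print(x,v.min() if len(v) else None,v.max() if len(v) else None,end='; ')
print([h[v,350].tolist() for v in range(220,248,2)])
cv2.imwrite('pics/z17.png',cv2.resize(sc[205:275,295:395],(800,560),interpolation=2))
```

```text
[ 425.3 -127.3  115.1]
[ 425.6 -127.3  115.2]
[ 425.7 -127.4  115.2]
333 240 242; 335 239 241; 337 238 241; 339 237 239; 341 236 238; 343 232 237; 345 227 236; 347 228 235; 349 229 234; 351 229 233; 353 230 232; 355 231 231; [[19, 40, 103], [19, 41, 156], [20, 44, 116], [19, 45, 120], [17, 43, 126], [12, 151, 238], [12, 151, 237], [11, 162, 186], [10, 164, 90], [16, 127, 130], [17, 123, 137], [16, 122, 127], [17, 122, 186], [18, 117, 214]]
```

The lead corner is at (355,231) against a predicted (355,230), so the copper sheet is level. The lateral error is about 1 mm, which I'll trim before lowering and inserting.

```bash
python3 -m handwheel '[{"dx":0,"dy":0.001,"dz":0.03,"spin":0},{"dx":0,"dy":0.001,"dz":0.06,"spin":0},{"dx":0,"dy":0.001,"dz":0.08,"spin":0},{"dx":0,"dy":0.001,"dz":0.086,"spin":0},{"dx":0,"dy":0.001,"dz":0.086,"spin":0},{"dx":-0.01,"dy":0.001,"dz":0.086,"spin":0},{"dx":-0.02,"dy":0.001,"dz":0.086,"spin":0},{"dx":-0.03,"dy":0.001,"dz":0.086,"spin":0}]' && python3 -m handwheel '[{"dx":-0.008,"dy":0,"dz":0,"spin":0},{"dx":-0.014,"dy":0,"dz":0,"spin":0}]'
```

```text
time: 30.52
ee_pos: [457.1, -129.5, 29.7]
tcp_rot: [-3.141, 0.001, 3.076]
contact_force: [-0.5, -0.4, -2.1]
gripper_width: 48.1
grasp_force: 62.4
time: 30.78
ee_pos: [470.3, -130.1, 29.3]
tcp_rot: [3.141, 0.0, 3.077]
contact_force: [-0.2, 0.9, -1.3]
gripper_width: 48.5
grasp_force: 62.4
```

```bash
python3 -m handwheel '[{"dx":-0.008,"dy":0,"dz":0,"spin":0},{"dx":-0.016,"dy":0,"dz":0,"spin":0}]' |grep -E "ee|con" && python3 -m handwheel '[{"dx":-0.01,"dy":0,"dz":0,"spin":0},{"dx":-0.02,"dy":0,"dz":0,"spin":0},{"dx":-0.029,"dy":0,"dz":0,"spin":0},{"dx":-0.029,"dy":0,"dz":0,"spin":0}]'|grep -E "ee|con"
```

```text
ee_pos: [486.1, -131.2, 29.2]
contact_force: [-0.0, -0.0, -1.8]
ee_pos: [515.5, -132.9, 29.3]
contact_force: [-0.5, -0.1, -2.4]
```

Fully fed with no contact. Now release, back off, shut the fingers and push home.

```bash
python3 -m handwheel '[{"dx":0,"dy":0,"dz":0,"spin":0},{"dx":0,"dy":0,"dz":0,"spin":0},{"dx":0,"dy":0,"dz":0,"spin":0}]' 0.07 && python3 -m handwheel '[{"dx":0.01,"dy":0,"dz":0,"spin":0},{"dx":0.025,"dy":0,"dz":0,"spin":0},{"dx":0.04,"dy":0,"dz":0,"spin":0},{"dx":0.04,"dy":0,"dz":-0.013,"spin":0}]' |grep ee && python3 -m handwheel '[{"dx":0,"dy":0,"dz":0,"spin":0},{"dx":0,"dy":0,"dz":0,"spin":0},{"dx":0,"dy":0,"dz":0,"spin":0},{"dx":0,"dy":0,"dz":0,"spin":0},{"dx":0,"dy":0,"dz":0,"spin":0},{"dx":0,"dy":0,"dz":0,"spin":0}]' 0 |grep ee && python3 -m handwheel '[{"dx":-0.008,"dy":0,"dz":0,"spin":0},{"dx":-0.016,"dy":0,"dz":0,"spin":0},{"dx":-0.024,"dy":0,"dz":0,"spin":0},{"dx":-0.03,"dy":0,"dz":0,"spin":0},{"dx":-0.036,"dy":0,"dz":0,"spin":0}]' && python3 -m handwheel '[{"dx":-0.001,"dy":0,"dz":0,"spin":0},{"dx":-0.002,"dy":0,"dz":0,"spin":0}]'|grep -E "ee|con" && python3 -m handwheel '[{"dx":-0.001,"dy":0,"dz":0,"spin":0}]'|grep -E "ee|con"  && python3 -m handwheel '[{"dx":-0.001,"dy":0,"dz":0,"spin":0}]'|grep -E "ee|con"
```

```text
time: 31.9
ee_pos: [514.5, -133.1, 29.4]
tcp_rot: [-3.141, 0.0, 3.077]
contact_force: [-0.1, -0.6, 0.3]
gripper_width: 70.0
grasp_force: 0.0
ee_pos: [472.0, -130.4, 42.0]
ee_pos: [474.7, -130.4, 42.2]
time: 33.78
ee_pos: [510.7, -132.7, 42.2]
tcp_rot: [-3.142, -0.001, 3.077]
contact_force: [-2.3, 0.2, 1.4]
gripper_width: -0.1
grasp_force: 0.9
ee_pos: [512.4, -132.8, 42.2]
contact_force: [-1.9, 0.3, 1.4]
ee_pos: [513.4, -133.0, 42.2]
contact_force: [-1.6, 0.8, 0.7]
ee_pos: [514.6, -133.1, 42.3]
contact_force: [0.1, 0.3, -0.3]
```

```bash
python3 -m handwheel '[{"dx":-0.001,"dy":0,"dz":0,"spin":0}]'|grep -E "ee|con" && python3 -m handwheel '[{"dx":-0.001,"dy":0,"dz":0,"spin":0}]' |grep -E "ee|con"; python3 -m handwheel '[{"dx":-0.001,"dy":0,"dz":0,"spin":0}]' |grep -E "ee|con"; python3 -m handwheel '[{"dx":-0.001,"dy":0,"dz":0,"spin":0}]' |grep -E "ee|con"
```

```text
ee_pos: [515.8, -133.1, 42.3]
contact_force: [-0.3, 0.3, -0.8]
ee_pos: [516.7, -133.2, 42.3]
contact_force: [-0.5, -0.7, -0.8]
ee_pos: [517.7, -133.3, 42.3]
contact_force: [-1.2, -0.1, -0.9]
ee_pos: [518.2, -133.3, 42.2]
contact_force: [-3.8, -0.6, 2.3]
```

```bash
python3 -m handwheel '[{"dx":-0.001,"dy":0,"dz":0,"spin":0}]'|grep -E "ee|con" && python3 -m handwheel '[{"dx":-0.001,"dy":0,"dz":0,"spin":0}]' |grep -E "ee|con"; python3 -m handwheel '[{"dx":0.01,"dy":0,"dz":0,"spin":0},{"dx":0.03,"dy":0,"dz":0,"spin":0},{"dx":0.04,"dy":0,"dz":-0.04,"spin":0},{"dx":0.04,"dy":0.04,"dz":-0.09,"spin":0},{"dx":0.04,"dy":0.09,"dz":-0.12,"spin":0},{"dx":0.03,"dy":0.15,"dz":-0.12,"spin":0},{"dx":0.02,"dy":0.21,"dz":-0.12,"spin":0},{"dx":0.02,"dy":0.26,"dz":-0.12,"spin":0}]' && python3 -m handwheel '[{"dx":-0.01,"dy":0.05,"dz":0,"spin":0},{"dx":-0.02,"dy":0.1,"dz":0,"spin":0},{"dx":-0.03,"dy":0.14,"dz":0,"spin":0},{"dx":-0.03,"dy":0.14,"dz":0,"spin":0}]' |grep ee
python3 - <<'E'
from h import *
import rk
t=viewer.capture('top');sc=viewer.capture('scene');cv2.imwrite('pics/t18.png',t[:,:,::-1])
P,m,y,u,l=rk.go(t);print(P.round(1).tolist(),(m-12*u).round(1),y)
cv2.imwrite('pics/z18.png',np.hstack([cv2.resize(t[200:260,300:410,::-1],(440,400),interpolation=2),cv2.resize(sc[215:305,305:415,::-1],(360,400),interpolation=2)]))
E
```

```text
ee_pos: [518.3, -133.3, 42.1]
contact_force: [-7.2, 0.1, 5.5]
ee_pos: [518.3, -133.3, 42.0]
contact_force: [-9.2, 0.7, 7.5]
time: 36.02
ee_pos: [518.5, 130.0, 162.8]
tcp_rot: [3.14, 0.003, 3.077]
contact_force: [0.3, -0.9, 0.1]
gripper_width: 0.2
grasp_force: 0.0
ee_pos: [556.2, 269.6, 162.8]Traceback (most recent call last):
  File "<stdin>", line 4, in <module>
  File "rk.py", line 6, in go
    a=big((H>=22)&(H<30)&(S>95)&(V>240)&w);b=big((H>=11)&(H<22)&(S>95)&(V>240)&w);p=2*b-a
  File "rk.py", line 4, in <lambda>
    big=lambda m:(lambda k,l,st,ce:ce[1+np.argmax(st[1:,4])])(*cv2.connectedComponentsWithStats(m.astype(np.uint8)))
                 ~~~~~~~~~~~~~~~~~~~~~~~~~~~~~~~~~~~~~~~~~~~~^^^^^^^^^^^^^^^^^^^^^^^^^^^^^^^^^^^^^^^^^^^^^^^^^^^^^^^
  File "rk.py", line 4, in <lambda>
    big=lambda m:(lambda k,l,st,ce:ce[1+np.argmax(st[1:,4])])(*cv2.connectedComponentsWithStats(m.astype(np.uint8)))
                                        ~~~~~~~~~^^^^^^^^^^
    return _wrapfunc(a, 'argmax', axis=axis, out=out, **kwds)
    return bound(*args, **kwds)
ValueError: attempt to get argmax of an empty sequence
```

Run:
```python
from h import *
t=cv2.imread('pics/t18.png');sc=viewer.capture('scene')[:,:,::-1]
cv2.imwrite('pics/z18.png',np.hstack([cv2.resize(t[200:260,300:410],(440,400),interpolation=2),cv2.resize(sc[215:305,305:415],(360,400),interpolation=2)]))
```

```text
(no output)
```

View pics/z18.png

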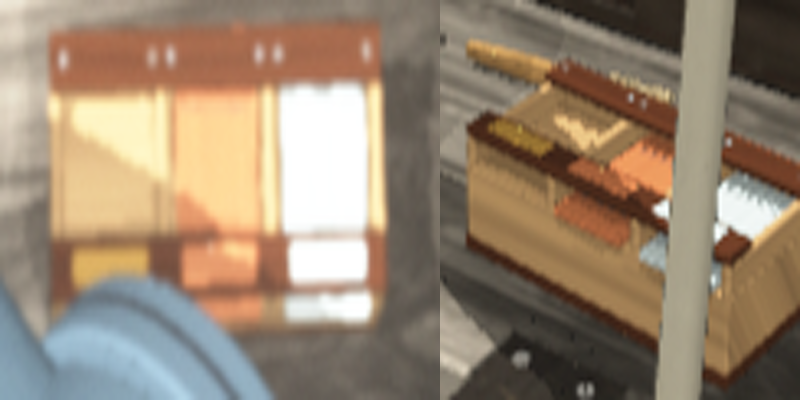

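Copper lies flat in the middle slot and silver in the right one (crop rows 290–325). They protrude by the same small amount, and both hit a firm stop when pushed. The robot is clear, so I'm handing in.

```bash
python3 -c "
from workcell import sign_off
print(sign_off())"
```

```text
the job is handed in; nothing more can be done
None
```

The copper and silver sheets are both in their matching slots, flat and pushed home against the back; there was no brass sheet in this run, the rack was loaded where it stood after being knocked about 35 mm aside, and the job was handed in at about 37 s.

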